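# Tip rinsed stoppers into the dryer and start it

### The arm

A 6-joint arm with a two-finger parallel gripper is mounted at the origin on a cart in front of the work surface, level with it; the furniture and walls round the work are solid. World frame = base frame: x ahead of the robot, y to its left, z up, the work surface at z = 0. Lengths are in mm, angles in rad, forces in N, time in s.
With the tool pointing down it reaches from about 300 to 775 mm from the base axis. Payload 14.6 kg.
Tool frame: the origin (TCP) lies between the finger pads; the fingertips stand 8 mm ahead of it and the grasp point (between the pads) lies 11 mm behind it; z points along the fingers, y is the direction in which the jaws open and shut (so a half turn about z gives the same grasp; the last joint's range is limited). The gripper opens to 94 mm and grips with 3 to 60 N. Pads are 16 mm wide; open, the fingers measure 119 mm over their backs; the gripper's body (75 mm by 177 mm) begins 78 mm behind the grasp point.
Start: joints at [-0.067, 0.3, 1.521, -0, 1.321, -0.067], TCP at [549.99, -0.002, 213.446] pointing down, gripper open.
Joint ranges: [-3.03, 3.03], [-0.79, 2.21], [0.23, 2.52], [-1.04, 4.18], [0, 3.07], [-2.55, 2.55]. Speed limits (rad/s): [2.22, 2.22, 2.57, 3.14, 3.14, 3.14].

### API

Orientations are given as [roll, pitch, yaw] about the fixed x, y, z axes, in that order (R = Rz(yaw) Ry(pitch) Rx(roll)).
In Python, from cell import read_state, imaging, sign_off gives the robot as it stands. The module is installed in compiled form; this text tells all that it offers.
- The arm moves only by the tool send_rows, never from a script. Its argument "rows" is a list of rows, each a list of 6 numbers: the shift along the tool's x, y, z in cm, then the turn, a rotation vector about the tool's x, y, z in degrees. A call has 1 to 12 rows; each row is the pose to reach, as a shift and turn from the pose commanded when the call began, along the tool's axes at that moment; what a row does not reach only later rows make up. A row lasts 1/8 s, in which the tool goes at most 62.5 mm and 10.7 degrees, less where a joint would pass 70% of its speed; a pose out of reach is approached as far as the arm can. A call with a gripper value outside its range is refused whole. "hand" is the opening, from -1 (shut) to 1 (fully open), set as the call begins (left out, the last holds). The fingers move at their own pace and stop on an object; "grip_force" is the grip in N (left out, the last holds). Time passes only in rows, so rows that repeat a pose let the fingers close. It gives the time, the measured TCP pose, the force and the opening at its end, in the units of the state.
- read_state(): the state, without advancing time (a new reading comes with each control period).
- imaging.camera(name): name is "scene" or "side" or "wrist"; returns a dict with "image" (384x512x3 uint8, blue, green, red), "fx", "fy", "cx", "cy" (pixels), "R" (3x3) and "t" (3): a world point X has camera coordinates R X + t. Camera axes: x right, y down, z forward; pixel columns grow to the right and rows downward; lengths in mm; the calibration is good to about 2 mm. A picture is of the moment at which its call begins. There is no depth.
- sign_off(): hands the job in, once; it reports no verdict.
The state is a dict: "clock": time; "joints": joint angles; "qd": joint speeds; "effort": joint torques, N m; "eef_pos": TCP position; "eef_rot": TCP orientation; "wrist_force": force on the tool from outside, world axes, zero at the start; "moment": the same for the moment, N m; "finger_gap": finger opening in mm.
Only numpy, scipy, OpenCV 4.12 (cv2) and the standard library are available. Lean on these libraries where they do the work, as an engineer would, in place of code of your own. Each camera call takes 0.05 s, during which the arm holds its last target.

### The job

Put the rinsed rubber stoppers on to dry: lift the steel beaker off the instrument tray and tip it over the dryer's sunken pan until all three stoppers lie in the pan. Set the empty beaker down gently, upright, on the floor of the instrument tray again and let go of it; only then start the dryer by turning its black selector clockwise until it clicks over to the green mark, and let go. Do not shift the forceps, petri dish or wash bottle.

Things in the scene. Friction and masses are not known exactly. Their poses are not given: they have to be found in the camera images.
- beaker: Loose stainless-steel beaker, open at the top, 100 mm high, straight sides 66 mm in diameter (70 over the rolled bead at the mouth); wall 3 mm, floor 4 mm, 120 g. Origin at the centre of its underside, z along its axis towards the mouth. It stands on the tray with the three stoppers in it; it can be gripped across its sides at 40 to 75 mm height.
- beaker_rim (a point): Centre of the beaker's mouth, 100 mm above its underside on its axis.
- tray: Shallow stainless instrument tray fixed to the bench, outside 163 mm along its own x and 243 mm along its own y, rim 20 mm high (2 mm walls); its floor is 2 mm above the bench. Origin at the centre of its underside.
- dryer: White bench drying station fixed to the bench, 200 mm along its x, 260 mm along its y, deck 55 mm above the bench (pan lip 58 mm). Origin at the centre of its underside. The pan is sunk in its +y part, the control deck with the selector is its -y part.
- pan_in (a point): Centre of the floor of the dryer's open stainless pan, 21 mm above the bench; axes as the dryer's. The pan's inside measures 150 mm along x and 140 mm along y and its lip is 37 mm above its floor.
- selector (a joint): Turn of the dryer's selector (rad): 0 = off (pointer at the white dot), 1.2 = running (pointer at the green dot), growing clockwise from above. A spring detent resists with up to about 0.13 N m until half way (0.6) and then pulls the selector on to 1.2; let go before half way and it springs back.
- selector_grip (a point): Point on the selector's upright axis at the height to grip, 87 mm above the bench, 11 mm below the knob's top. Black knob: a 47 mm round skirt 9 mm high under a finger bar 44 mm long (along this point's x axis, white pointer line at its +x end), 15 mm thick and 30 mm high. The point turns with the knob.
- stopper_0: Loose red rubber stopper 0: truncated cone 32 mm high, 38 mm across the top, narrower at the foot, with an 8 mm steel pin on top; 16 g, wet from rinsing and slippery. Origin at the centre of its small end, z along its axis towards the pin. Starts inside the beaker, resting on its floor or on the other stoppers.
- stopper_1: Red rubber stopper 1, origin as stopper 0.
- stopper_2: Red rubber stopper 2, origin as stopper 0.
- forceps: Bystander: steel forceps, 14 mm x 122 mm (along its y) x 9 mm, lying loose at the far end of the tray from the beaker. Origin under its middle.
- petri: Bystander: loose petri dish with lid, 62 mm diameter, 14 mm high. Origin at the centre of its underside.
- wash_bottle: Bystander: loose white wash bottle with red cap and bent spout, 62 x 95 mm, 195 mm high. Origin at its underside.
Things that resemble listed ones, but are neither listed nor needed, are in the scene too. What is shaped like the stopper_2 but yellow is not meant.

How it is judged (in metres and radians):
On the way, in this order (a step that is already met when the one before it is completed fails the run):
1. the beaker is lifted and tipped well over with its mouth over the dryer's pan (angle between beaker's own z axis and vertical above 1.25 rad and horizontal distance between beaker_rim and pan_in below 0.12 m and z of beaker_rim in the frame of pan_in above 0.03 m), for 0.1 s.
2. all three stoppers lie in the pan and the beaker stands upright on the tray, released, with the dryer still off (x of stopper_0 in the frame of pan_in between -0.075 and 0.075 m and y of stopper_0 in the frame of pan_in between -0.07 and 0.07 m and z of stopper_0 in the frame of pan_in between -0.003 and 0.075 m and x of stopper_1 in the frame of pan_in between -0.075 and 0.075 m and y of stopper_1 in the frame of pan_in between -0.07 and 0.07 m and z of stopper_1 in the frame of pan_in between -0.003 and 0.075 m and x of stopper_2 in the frame of pan_in between -0.075 and 0.075 m and y of stopper_2 in the frame of pan_in between -0.07 and 0.07 m and z of stopper_2 in the frame of pan_in between -0.003 and 0.075 m and angle between beaker's own z axis and vertical below 0.06 rad and x of beaker in the frame of tray between -0.055 and 0.055 m and y of beaker in the frame of tray between -0.095 and 0.095 m and z of beaker in the frame of tray between -0.003 and 0.008 m and linear speed of beaker below 0.02 m/s and contact force between the fingers and beaker below 0.3 N and value of joint selector below 0.3 rad), for 0.2 s.
3. the selector has clicked over to the green mark (value of joint selector above 1.05 rad), for 0.3 s.
At the end, for the whole second after the job is handed in: All three stoppers lie at rest inside the pan (small ends under 75 mm over its floor); the beaker stands released on the tray floor, upright within 0.06 rad, centre within 55 mm (tray x) and 95 mm (tray y) of the tray centre; selector past its detent, above 1.05 rad (x of stopper_0 in the frame of pan_in between -0.075 and 0.075 m and y of stopper_0 in the frame of pan_in between -0.07 and 0.07 m and z of stopper_0 in the frame of pan_in between -0.003 and 0.075 m and x of stopper_1 in the frame of pan_in between -0.075 and 0.075 m and y of stopper_1 in the frame of pan_in between -0.07 and 0.07 m and z of stopper_1 in the frame of pan_in between -0.003 and 0.075 m and x of stopper_2 in the frame of pan_in between -0.075 and 0.075 m and y of stopper_2 in the frame of pan_in between -0.07 and 0.07 m and z of stopper_2 in the frame of pan_in between -0.003 and 0.075 m and linear speed of each of stopper_0, stopper_1, stopper_2 below 0.05 m/s and angle between beaker's own z axis and vertical below 0.06 rad and x of beaker in the frame of tray between -0.055 and 0.055 m and y of beaker in the frame of tray between -0.095 and 0.095 m and z of beaker in the frame of tray between -0.003 and 0.008 m and linear speed of beaker below 0.02 m/s and contact force between the fingers and beaker below 0.3 N and value of joint selector above 1.05 rad and contact force between the fingers and dryer below 0.3 N); the robot touches nothing.
It fails at once if the beaker is dropped or knocked on to the tray (faster than 0.7 m/s within 25 mm of its floor) (z of beaker in the frame of tray below 0.025 m and linear speed of beaker above 0.7 m/s).
It fails at once if the forceps is shifted by more than 30 mm (distance of forceps from where it was at the start of the episode above 0.03 m).
It fails at once if the wash bottle is shifted by more than 30 mm (distance of wash_bottle from where it was at the start of the episode above 0.03 m).
It fails at once if the petri is shifted by more than 30 mm (distance of petri from where it was at the start of the episode above 0.03 m).
It also fails if it takes over 69 s, if anything falls off the work surface, if the arm or the gripper's body presses on something with over 40 N, if the wrist force passes 120 N, or if a joint passes its speed limit or range.

## Working session

There is one attempt and no reset: what is moved stays moved. The work goes in short steps, Python scripts to look and compute and a tool call to move; the robot and the scene stay as the last step left them, time stands still between calls to the robot, and variables do not carry over. Pictures are saved under pics/ and viewed, and the job is handed in when it is done.

Besides the shell and the picture viewer there is one more tool, called by a JSON object that holds its "op" and its "data", one argument or row to a line. send_rows: Moves the arm, as the interface text tells. Its arguments: {"type":"object","properties":{"rows":{"type":"array"},"hand":{"type":"number"},"grip_force":{"type":"number"}},"required":["rows"]}

```bash
mkdir -p pics; ls
python3 - <<'E'
from cell import read_state, imaging
import cv2
print(read_state())
for n in ["scene","side","wrist"]:
    c=imaging.camera(n); cv2.imwrite(f"pics/{n}0.png",c["image"])
    print(n,c["fx"],c["fy"],c["cx"],c["cy"],c["R"],c["t"])
E
```

```text
pics
{'clock': 0.0, 'joints': array([-6.65504082e-02,  3.00479980e-01,  1.52158897e+00,  3.49022112e-05,
        1.32070805e+00, -6.66018743e-02]), 'qd': array([-0.00025727,  0.00015098, -0.000153  ,  0.00248456,  0.00084969,
        0.00025329]), 'effort': array([-1.53750298e-03, -5.31805658e+01, -3.52735734e+01,  7.07558286e-02,
        2.43994006e-02, -4.79655944e-05]), 'eef_pos': array([5.49741234e+02, 5.04895941e-02, 2.12878121e+02]), 'eef_rot': array([-3.14041318e+00, -1.12552677e-04,  1.57083907e+00]), 'wrist_force': array([ 0.20709181, -0.1458173 ,  0.08073343]), 'moment': array([0.02567287, 0.00361783, 0.00093956]), 'finger_gap': 94.05213000074998}
scene 354.2235004169684 354.2235004169684 256.41981569662335 196.0431049763045 [[-0.45412604 -0.89076125 -0.01771845]
 [-0.48415975  0.26343031 -0.83438229]
 [ 0.74790299 -0.37033616 -0.5509013 ]] [486.27254329 293.54742974 563.69964521]
side 462.79625014610014 462.79625014610014 248.64565620628883 194.03473518982338 [[ 0.90446798 -0.42649175  0.00651548]
 [-0.19088944 -0.41838796 -0.88798239]
 [ 0.38144317  0.80190791 -0.45983129]] [-409.64107473  305.7179353   840.10327424]
wrist 292.85981977274355 292.85981977274355 255.82027032363516 191.8415603811395 [[ 9.99999521e-01 -8.63905735e-04 -4.60543225e-04]
 [-7.19469831e-04 -9.67537407e-01  2.52726826e-01]
 [-6.63924952e-04 -2.52726374e-01 -9.67537565e-01]] [-548.88562905  -27.88014428  390.83903122]
```

View pics/scene0.png

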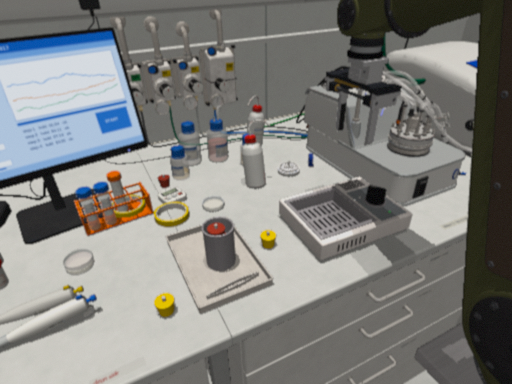

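View pics/side0.png

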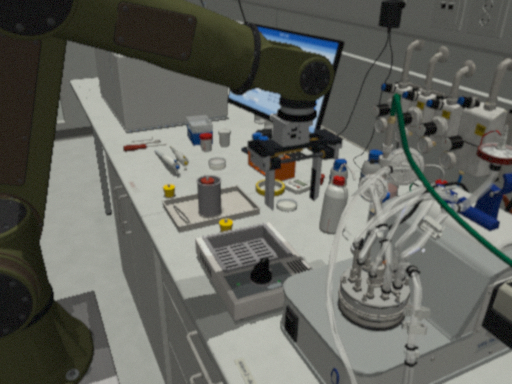

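View pics/wrist0.png

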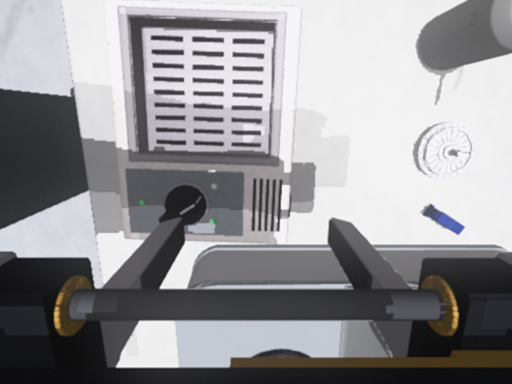

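Scene: the beaker with the red stoppers is at (220,245) in the tray, the dryer at (345,215), and its black knob at (375,193). The yellow stopper look-alikes at (268,238) and (165,303) are not meant. Next I'll measure corners in enlarged crops.

```bash
cat > h.py <<'E'
import numpy as np, cv2
from cell import read_state, imaging
from scipy.spatial.transform import Rotation as Ro
def cam(n):
    return imaging.camera(n)
def proj(c,X):
    X=np.atleast_2d(X); p=X@np.array(c["R"]).T+np.array(c["t"])
    return np.c_[c["fx"]*p[:,0]/p[:,2]+c["cx"],c["fy"]*p[:,1]/p[:,2]+c["cy"]]
def ray(c,uv,z):
    R=np.array(c["R"]);t=np.array(c["t"]);o=-R.T@t
    d=R.T@np.array([(uv[0]-c["cx"])/c["fx"],(uv[1]-c["cy"])/c["fy"],1]); return o+d*(z-o[2])/d[2]
def crop(img,x0,y0,x1,y1,k,name):
    im=cv2.resize(img[y0:y1,x0:x1],None,fx=k,fy=k,interpolation=cv2.INTER_CUBIC)
    for x in range((x0//10+1)*10,x1,10):
        cv2.line(im,((x-x0)*k,0),((x-x0)*k,6 if x%50 else 16),(255,0,255),1)
        if x%50==0: cv2.putText(im,str(x),((x-x0)*k,28),0,.4,(255,0,255),1)
    for y in range((y0//10+1)*10,y1,10):
        cv2.line(im,(0,(y-y0)*k),(6 if y%50 else 16,(y-y0)*k),(255,0,255),1)
        if y%50==0: cv2.putText(im,str(y),(18,(y-y0)*k+4),0,.4,(255,0,255),1)
    cv2.imwrite("pics/"+name,im)
E
python3 - <<'E'
from h import *
import pickle
C={n:cam(n) for n in ["scene","side","wrist"]}
pickle.dump(C,open("c0.pkl","wb"))
crop(C["scene"]["image"],150,160,420,310,3,"s_a.png") if 0 else crop(C["scene"]["image"],155,200,285,310,5,"s_tray.png")
crop(C["scene"]["image"],265,160,425,270,5,"s_dry.png")
crop(C["side"]["image"],150,160,320,320,4,"d_a.png")
crop(C["wrist"]["image"],60,0,330,260,2,"w_a.png")
E
```

```text
(no output)
```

View pics/s_tray.png

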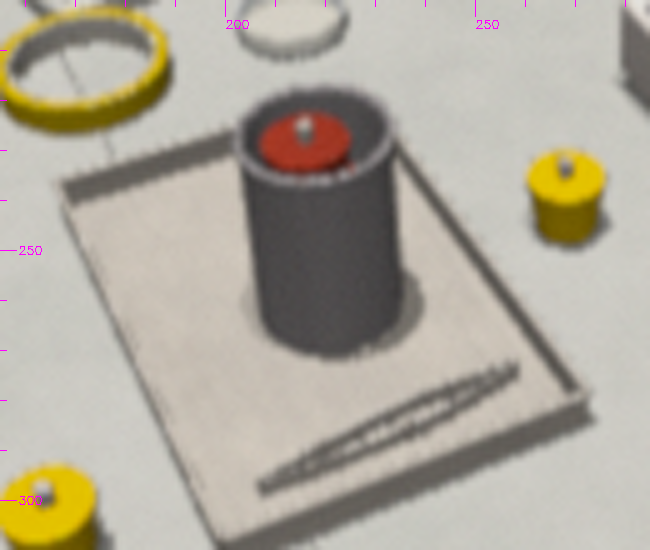

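View pics/s_dry.png

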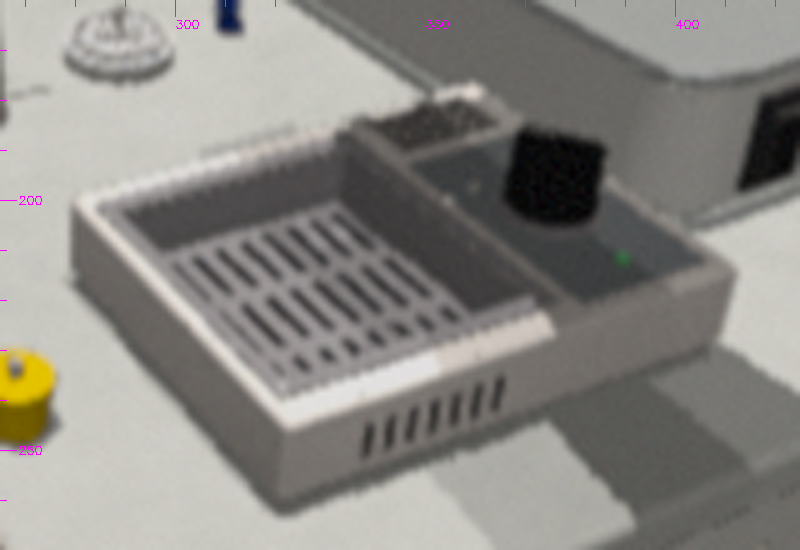

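View pics/d_a.png

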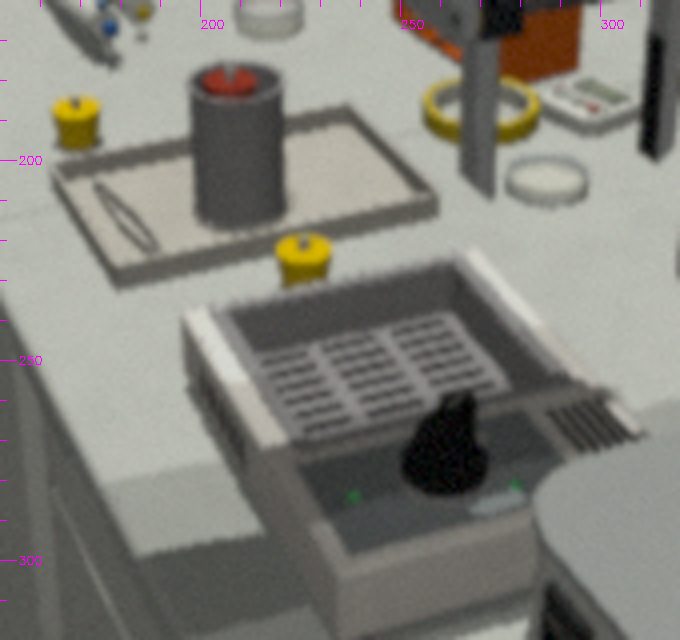

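View pics/w_a.png

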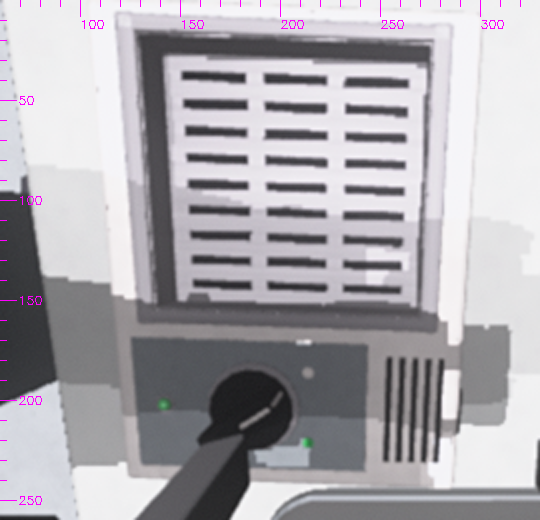

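```bash
cat > fit.py <<'E'
from h import *
import pickle
from scipy.optimize import least_squares
C=pickle.load(open("c0.pkl","rb"))
for n in C: print(n,"cam at",-np.array(C[n]["R"]).T@C[n]["t"])
def fit(obs,x0,free=0):
    def res(p):
        c,s=np.cos(p[2]),np.sin(p[2]);r=[]
        for n,(X,Y,Z),uv in obs:
            w=[p[0]+c*X-s*Y,p[1]+s*X+c*Y,Z]; r+=list(proj(C[n],w)[0]-uv)
        return np.array(r)
    s=least_squares(res,x0,loss="soft_l1"); return s.x,res(s.x).reshape(-1,2).round(1)
dry=[("scene",(100,130,58),(280,200)),("scene",(-100,130,58),(322,244)),("scene",(-100,-130,55),(412,214)),("scene",(100,-130,55),(360.5,178)),
("side",(-100,130,58),(196,239)),("side",(100,130,58),(266,224)),("side",(-100,-130,55),(235,302)),
("wrist",(-100,130,58),(118,7)),("wrist",(100,130,58),(285,12)),("wrist",(-100,-130,55),(124,238))]
d=fit(dry,[400,200,0]);print("dryer",d)
tr=[("scene",(81.5,121.5,20),(167.4,237)),("scene",(-81.5,121.5,20),(199,309)),("scene",(-81.5,-121.5,20),(273.4,280)),
("side",(-81.5,121.5,20),(162.5,202.5)),("side",(81.5,121.5,20),(236,186)),("side",(81.5,-121.5,20),(260,211)),("side",(-81.5,-121.5,20),(180,231))]
t=fit(tr,[400,500,0]);print("tray",t)
for y in (0.5,1,-.5,-1): print(fit(tr,[400,500,y]))
print("beaker",ray(C["scene"],(218.2,227.4),102),ray(C["side"],(209,180.5),102))
print("knob c top",ray(C["wrist"],(185,203),64),ray(C["wrist"],(209,187),55),ray(C["wrist"],(209,221),55))
E
python3 fit.py
```

```text
scene cam at [-58.63977576 564.58181257 564.08964135]
side cam at [ 108.41390995 -720.48529574  660.44692459]
wrist cam at [549.14977294  71.32464892 385.18731759]
dryer (array([491.74516205,  45.60726571,  -6.3206787 ]), array([[  0.2,  -3.3],
       [  2. ,  -1.3],
       [  2.8,  -1.7],
       [  0.7,  -3. ],
       [ -0.3,  -1.8],
       [  5. ,  -3.1],
       [  0.8,   3.7],
       [-16.6,  -4.5],
       [ 18.4,  -1.1],
       [ -0.8,   5.9]]))
tray (array([ 4.76200115e+02,  3.70500509e+02, -1.09647491e-01]), array([[ -0.7,  15.5],
       [-19. ,  -2. ],
       [ 22.2,  -7.6],
       [  1.7,  -8.2],
       [-19.3,   0.7],
       [-19. ,  14.4],
       [  0.5,   4.8]]))
(array([ 4.76200104e+02,  3.70500504e+02, -1.09647398e-01]), array([[ -0.7,  15.5],
       [-19. ,  -2. ],
       [ 22.2,  -7.6],
       [  1.7,  -8.2],
       [-19.3,   0.7],
       [-19. ,  14.4],
       [  0.5,   4.8]]))
(array([476.20006199, 370.50048472,  -6.39283234]), array([[ -0.7,  15.5],
       [-19. ,  -2. ],
       [ 22.2,  -7.6],
       [  1.7,  -8.2],
       [-19.3,   0.7],
       [-19. ,  14.4],
       [  0.5,   4.8]]))
(array([ 4.76200135e+02,  3.70500518e+02, -1.09647666e-01]), array([[ -0.7,  15.5],
       [-19. ,  -2. ],
       [ 22.2,  -7.6],
       [  1.7,  -8.2],
       [-19.3,   0.7],
       [-19. ,  14.4],
       [  0.5,   4.8]]))
(array([ 4.76200032e+02,  3.70500471e+02, -1.09646774e-01]), array([[ -0.7,  15.5],
       [-19. ,  -2. ],
       [ 22.2,  -7.6],
       [  1.7,  -8.2],
       [-19.3,   0.7],
       [-19. ,  14.4],
       [  0.5,   4.8]]))
beaker [500.77989543 378.43645359 102.        ] [506.33303331 373.06349565 102.        ]
knob c top [467.99729501 -25.71570943  64.        ] [494.770925    -9.08000323  55.        ] [493.04317625 -50.94067401  55.        ]
```

```bash
cat >> fit.py <<'E'
print("----")
for uv in [(167.4,237),(199,309),(273.4,280)]: print("scene",ray(C["scene"],uv,20))
for uv in [(162.5,202.5),(236,186),(260,211),(180,231)]: print("side",ray(C["side"],uv,20))
for n,uv,z in [("scene",(280,200),58),("scene",(322,244),58),("scene",(412,214),55),("scene",(360.5,178),55),("side",(196,239),58),("side",(266,224),58),("side",(235,302),55),("wrist",(118,7),58),("wrist",(300,10),58),("wrist",(124,238),55)]: print(n,ray(C[n],uv,z))
E
python3 fit.py | sed -n '/----/,$p'
```

```text
----
scene [623.49845984 466.39689004  20.        ]
scene [387.22083063 469.71951183  20.        ]
scene [385.17555599 310.07385434  20.        ]
side [389.65530414 451.81195225  20.        ]
side [627.06496425 461.93383757  20.        ]
side [624.48919825 289.33147804  20.        ]
side [387.89738713 281.33479116  20.        ]
scene [583.4489117  179.93093748  58.        ]
scene [395.20828677 185.60169756  58.        ]
scene [385.15466331 -69.23099172  55.        ]
scene [574.86998585 -75.22521299  55.        ]
side [394.85701097 171.61752629  58.        ]
side [577.94472255 163.61343182  58.        ]
side [389.95004618 -69.93892262  55.        ]
wrist [412.64075829 175.34198309  58.        ]
wrist [593.14702773 172.5440875   58.        ]
wrist [388.83775723 -72.77282349  55.        ]
```

{"op": "send_rows", "data": {
  "rows": [
    [6,-1,-1,0,0,0],
    [12,-2,-2,0,0,0],
    [18,-3,-3,0,0,0],
    [24,-4,-4,0,0,0],
    [28,-5,-5,0,0,0],
    [28,-5,-5,0,0,0],
    [28,-5,-5,0,0,0]
  ]
}}

```text
clock: 1.18
eef_pos: [500.0, 279.4, 263.1]
eef_rot: [-3.141, 0.0, 1.571]
wrist_force: [0.7, -0.4, -0.1]
finger_gap: 94.0
```

Run:
```python
from h import *
import pickle
s=read_state(); print(s["clock"],s["joints"],s["eef_pos"],s["eef_rot"])
pickle.dump([s],open("st1.pkl","wb"))
C={n:cam(n) for n in ["scene","side","wrist"]}
pickle.dump(C,open("c1.pkl","wb"))
cv2.imwrite("pics/w1.png",C["wrist"]["image"]);cv2.imwrite("pics/s1.png",C["scene"]["image"])
```

```text
1.175 [ 4.45740415e-01  3.19654990e-01  1.38027256e+00 -2.25744672e-04
  1.44224592e+00  4.45813289e-01] [500.0457355  279.42621302 263.09149877] [-3.14116514e+00  4.52425642e-04  1.57075255e+00]
```

View pics/w1.png

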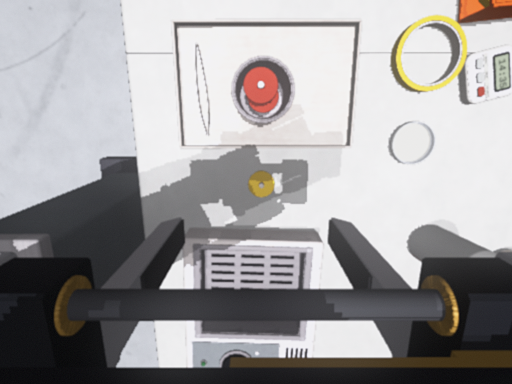

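View pics/s1.png

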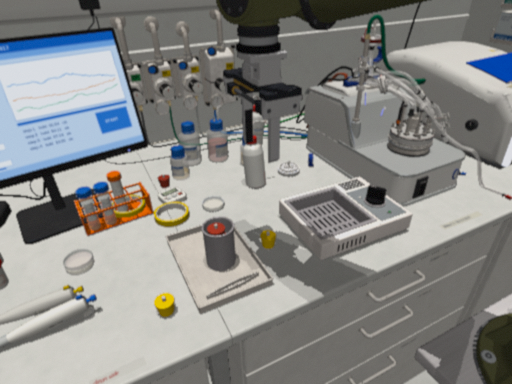

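Run:
```python
from h import *
import pickle
C=pickle.load(open("c1.pkl","rb"))
w=C["wrist"]["image"]
crop(w,160,0,370,155,3,"w1_tray.png"); crop(w,170,215,340,370,4,"w1_dry.png")
```

```text
(no output)
```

View pics/w1_tray.png

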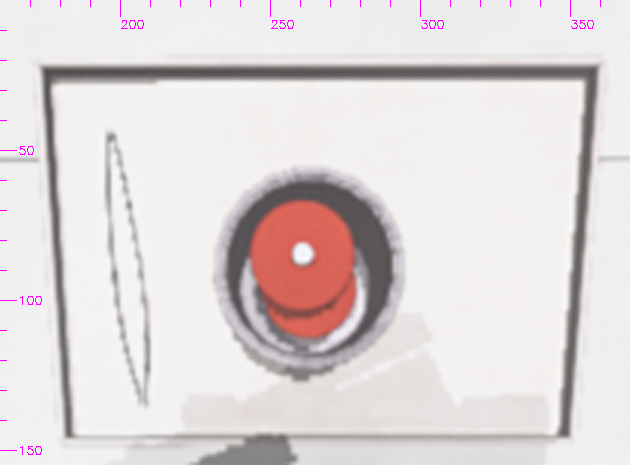

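View pics/w1_dry.png

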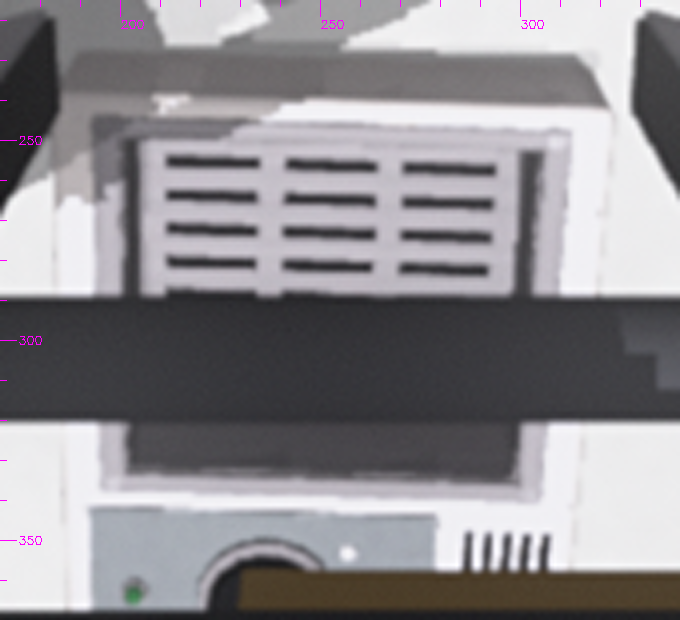

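```bash
cat > fit2.py <<'E'
from h import *
import pickle
from scipy.optimize import least_squares
A=pickle.load(open("c0.pkl","rb"));B=pickle.load(open("c1.pkl","rb"))
C=dict(A);C["w1"]=B["wrist"]
def fit(obs,x0):
    def res(p):
        c,s=np.cos(p[2]),np.sin(p[2]);r=[]
        for n,(X,Y,Z),uv in obs:
            w=[p[0]+c*X-s*Y,p[1]+s*X+c*Y,Z]; r+=list(proj(C[n],w)[0]-uv)
        return np.array(r)
    s=least_squares(res,x0,loss="soft_l1"); return s.x.round(3),res(s.x).reshape(-1,2).round(1).tolist()
a,b=121.5,81.5
tr=[("scene",(a,b,20),(167.4,237)),("scene",(-a,b,20),(199,309)),("scene",(-a,-b,20),(271.6,279.4)),
("side",(-a,b,20),(162.5,201.5)),("side",(a,b,20),(236,186)),("side",(a,-b,20),(260,209)),("side",(-a,-b,20),(180,228))]
tw=[("w1",(-a,b,20),(174,22.3)),("w1",(a,b,20),(360,21.7)),("w1",(-a,-b,20),(181.7,145.7)),("w1",(a,-b,20),(350,145.7))]
print("tray all",fit(tr+tw,[500,380,0])); print("tray w",fit(tw,[500,380,0])); print("tray nw",fit(tr,[500,380,0]))
dry=[("scene",(100,130,58),(280,200)),("scene",(-100,130,58),(322,244)),("scene",(-100,-130,55),(412,214)),("scene",(100,-130,55),(360.5,178)),
("side",(-100,130,58),(196,239)),("side",(100,130,58),(266,224)),("side",(-100,-130,55),(235,302))]
dw=[("wrist",(-100,130,58),(118,7)),("wrist",(100,130,58),(300,9)),("wrist",(-100,-130,55),(124,238)),("w1",(100,130,58),(322.5,242))]
print("dry all",fit(dry+dw,[480,50,0]));print("dry w",fit(dw,[480,50,0]))
print("beaker", ray(C["scene"],(218.2,227.4),102),ray(C["side"],(209,180.5),102),ray(C["w1"],(263.2,88.5),102))
print("pan bl/br/tl/tr inner lip w1",[ray(C["w1"],uv,58)[:2].round(1) for uv in [(201,332),(300,332),(202,249),(307,251)]])
print("pan inner wrist",[ray(C["wrist"],uv,58)[:2].round(1) for uv in [(130,16.5),(276,20),(132,155),(276,158)]])
for n,uv in [("wrist",(209,187)),("wrist",(209,221)),("w1",(255,353.5))]: print("dot",ray(C[n],uv,55)[:2])
for z in (64,): print("skirt",ray(C["wrist"],(185,203),z)[:2])
print("petri/others", ray(C["w1"],(410,142),14)[:2], "yellow",ray(C["w1"],(261,183),32)[:2],"ring",ray(C["w1"],(430,52),10)[:2],"forceps",ray(C["w1"],(196,43),8)[:2],ray(C["w1"],(208,135),8)[:2])
E
python3 fit2.py
```

```text
tray all (array([ 5.11876e+02,  3.85482e+02, -4.00000e-03]), [[-1.2, -2.4], [0.5, -1.8], [3.0, -1.9], [-1.1, -1.4], [1.4, -1.0], [0.5, -0.8], [-1.9, -1.4], [-4.2, -2.3], [1.1, -1.3], [-3.5, 3.3], [0.4, 3.6]])
tray w (array([513.865, 384.488,   0.   ]), [[-2.8, -0.9], [2.4, -0.8], [-1.8, 4.3], [2.0, 3.9]])
tray nw (array([ 5.09218e+02,  3.85931e+02, -1.10000e-02]), [[-0.8, -2.0], [0.3, -0.7], [3.2, -0.7], [-2.0, -1.4], [0.8, -0.8], [-0.5, -0.6], [-3.2, -1.4]])
dry all (array([ 4.90416e+02,  4.74670e+01, -2.60000e-02]), [[-0.3, -2.5], [2.5, -0.4], [2.6, -1.6], [-0.1, -2.8], [-1.6, -1.7], [3.5, -3.4], [0.7, 3.5], [-19.6, -5.4], [0.8, -1.5], [-0.8, 5.4], [1.0, 2.9]])
dry w (array([ 4.90832e+02,  4.56190e+01, -2.00000e-02]), [[-19.6, -2.6], [0.3, -0.2], [0.4, 7.2], [0.7, 3.7]])
beaker [500.77989543 378.43645359 102.        ] [506.33303331 373.06349565 102.        ] [507.67700728 378.08639947 102.        ]
pan bl/br/tl/tr inner lip w1 [array([415.6,  31.4]), array([566.2,  31. ]), array([423.8, 168.9]), array([571.2, 165.5])]
pan inner wrist [array([423.6, 166.9]), array([569.4, 163.7]), array([410.7,  28.5]), array([571.7,  25. ])]
dot [494.770925    -9.08000323]
dot [493.04317625 -50.94067401]
dot [497.59620971 -11.17991672]
skirt [467.99729501 -25.71570943]
petri/others [718.99336164 312.93075412] yellow [506.78781113 257.70261463] ring [732.18366129 431.34589004] forceps [420.29710268 443.41276287] [431.02073172 322.97878846]
```

{"op": "send_rows", "data": {
  "rows": [
    [0,0,-2,0,10,0],
    [0,0,-4,0,20,0],
    [0,0,-6,0,30,0],
    [0,0,-8,0,40,0],
    [0,0,-8,0,40,0]
  ]
}}

```text
clock: 1.95
eef_pos: [500.7, 277.8, 343.4]
eef_rot: [-3.142, -0.698, 1.567]
wrist_force: [0.0, -0.6, -0.4]
finger_gap: 93.7
```

Run:
```python
from h import *
import pickle
s=read_state(); print(s["clock"],s["joints"],s["eef_pos"],s["eef_rot"])
L=pickle.load(open("st1.pkl","rb")); L.append(s); pickle.dump(L,open("st1.pkl","wb"))
```

```text
1.95 [0.14312487 0.16872267 1.52344082 0.7038003  1.38342597 0.03430284] [500.72387789 277.84414781 343.3973892 ] [-3.14156154 -0.69806533  1.56675188]
```

```bash
cat > fk.py <<'E'
import numpy as np
from scipy.spatial.transform import Rotation as Ro
from scipy.optimize import least_squares
def rot(ax,a): return Ro.from_rotvec(np.array(ax)*a).as_matrix()
# chain: z-axis pose; at q=0 arm straight up, plane x-z. pitch = rot about +y
P0=[450,36.6,300,420,0,250,0]
# Try: h, d, L1, L2, e, d6, a1
s4,s6=1,1
def fk(q,p):
    h,d,L1,L2,e,d6,a1=p
    R=rot([0,0,1],q[0]); x=np.array([0,0,0.])
    x=R@np.array([a1,d,h])
    R=R@rot([0,1,0],q[1]); x=x+R@np.array([0,0,L1])
    R=R@rot([0,1,0],q[2]); x=x+R@np.array([e,0,L2])
    R=R@rot([0,0,1],S[0]*q[3]); R=R@rot([0,1,0],q[4]); x=x+R@np.array([0,0,d6])
    R=R@rot([0,0,1],S[1]*q[5]+S[2]); return x,R
S=[1,1,0]
E
cat > fitfk.py <<'E'
import pickle,fk,itertools
from fk import *
L=pickle.load(open("st1.pkl","rb"))
L=[dict(joints=np.array([-6.655e-2,3.0048e-1,1.52159,3.5e-5,1.32071,-6.66e-2]),eef_pos=np.array([549.741,.05,212.878]),eef_rot=np.array([-3.1404,-1.1e-4,1.57084]))]+L
for s4,s6,o in itertools.product([1,-1],[1,-1],[0,np.pi/2,-np.pi/2,np.pi]):
    fk.S=[s4,s6,o]
    e=[np.linalg.norm((Ro.from_matrix(fk.fk(s["joints"],fk.P0)[1]).inv()*Ro.from_euler("xyz",s["eef_rot"])).as_rotvec()) for s in L]
    if max(e)<1: print(fk.S,np.round(e,4)); best=list(fk.S)
fk.S=best
def res(p): return np.concatenate([fk.fk(s["joints"],p)[0]-s["eef_pos"] for s in L]+[0.003*(np.array(p)-[400,36.6,450,420,0,250,0])])
r=least_squares(res,fk.P0); print(r.x.round(1)); print(res(r.x)[:3*len(L)].round(1)); print(np.linalg.svd(r.jac)[1])
E
python3 fitfk.py
```

```text
Traceback (most recent call last):
  File "fitfk.py", line 7, in <module>
    e=[np.linalg.norm((Ro.from_matrix(fk.fk(s["joints"],fk.P0)[1]).inv()*Ro.from_euler("xyz",s["eef_rot"])).as_rotvec()) for s in L]
                                      ^^^^^
AttributeError: 'function' object has no attribute 'fk'
```

```bash
mv fk.py arm.py; sed -i 's/import pickle,fk,itertools/import pickle,arm,itertools/; s/from fk/from arm/; s/fk\.fk/arm.fk/g; s/fk\.P0/arm.P0/g; s/fk\.S/arm.S/g' fitfk.py; python3 fitfk.py
```

```text
[1, 1, 1.5707963267948966] [0. 0. 0.]
[1, -1, 1.5707963267948966] [0.1332 0.8916 0.0686]
[221.3  36.6 424.1 447.5  41.  262.6   0. ]
[-0.  0.  0. -0. -0.  0.  0.  0. -0.]
[3.39597113 2.47444469 1.76014223 0.47831051 0.08512363 0.07289908
 0.07154547]
```

Run:
```python
from h import *
import pickle
C=pickle.load(open("c1.pkl","rb"))
crop(C["side"]["image"],240,80,512,384,2,"d1_app.png"); crop(C["scene"]["image"],280,20,480,220,3,"s1_app.png")
```

```text
(no output)
```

View pics/d1_app.png

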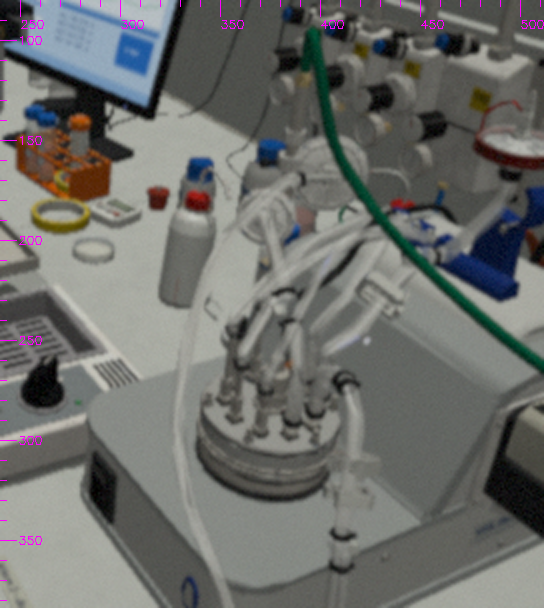

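View pics/s1_app.png

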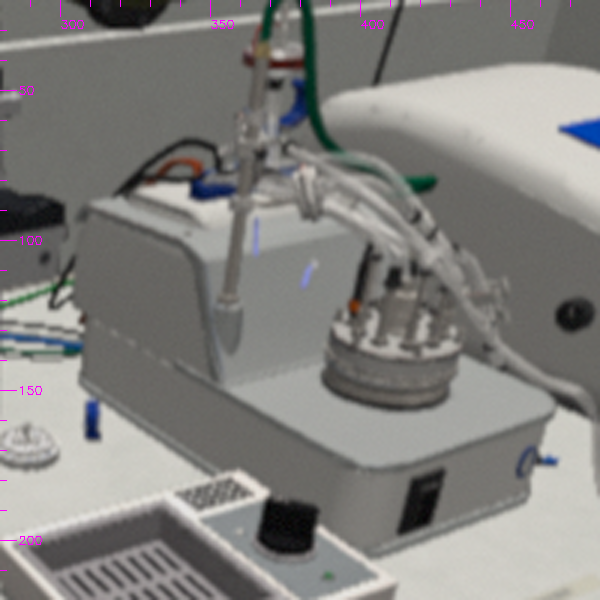

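Run:
```python
from h import *
import pickle
C=pickle.load(open("c1.pkl","rb"))
def tri(a,b):
    P=[np.array(C[n]["fx"])*0 for n in ()]
    Ks=[]
    for n in("scene","side"):
        c=C[n];K=np.array([[c["fx"],0,c["cx"]],[0,c["fy"],c["cy"]],[0,0,1]]);Ks.append(K@np.c_[c["R"],c["t"]])
    X=cv2.triangulatePoints(Ks[0],Ks[1],np.array(a,float).reshape(2,1),np.array(b,float).reshape(2,1)).ravel();X=X[:3]/X[3]
    return X.round(0),proj(C["scene"],X).round(1),proj(C["side"],X).round(1)
print("carousel",tri((411,129),(375,291)))
print("front corner",tri((400,177),(285,282)))
print("box near -y corner top",tri((463,156),(356,375)))
for z in (60,80,100): print(z,ray(C["scene"],(400,177),z).round(0),ray(C["scene"],(463,156),z).round(0))
print("base",ray(C["scene"],(405,203),0),ray(C["scene"],(310,150),0), "wb",ray(C["w1"] if "w1" in C else C["wrist"],(435,240),0),ray(C["scene"],(256,186),0))
print("tallblock bottom",ray(C["scene"],(353,147),90),ray(C["side"],(450,340),90))
```

```text
carousel (array([ 577., -247.,  155.]), array([[412.5, 132.1]]), array([[376.9, 288.2]]))
front corner (array([ 477., -109.,  102.]), array([[399.5, 176.1]]), array([[284.5, 282.7]]))
box near -y corner top (array([ 470., -344.,  100.]), array([[463.7, 157.1]]), array([[356.9, 373.9]]))
60 [ 521. -168.   60.] [ 522. -428.   60.]
80 [ 498. -139.   80.] [ 499. -389.   80.]
100 [ 475. -110.  100.] [ 476. -349.  100.]
base [ 479.13483772 -160.54746243    0.        ] [ 881.84908432 -118.87013319    0.        ] wb [786.80881682 155.91737236   0.        ] [756.82318939 161.48824794   0.        ]
tallblock bottom [ 685.66737819 -135.09658163   90.        ] [ 661.59400567 -345.59454004   90.        ]
```

```bash
cat >> arm.py <<'E'
S=[1,1,np.pi/2]
P=[221.3,36.6,424.1,447.5,41.0,262.6,0]
LO=np.array([-3.03,-.79,.23,-1.04,0,-2.55]);HI=np.array([3.03,2.21,2.52,4.18,3.07,2.55])
def orient(phi,dl,spin=0):
    p,d=np.radians(phi),np.radians(dl)
    z=np.array([np.cos(d)*np.cos(p),np.cos(d)*np.sin(p),-np.sin(d)]);y=np.array([np.sin(p),-np.cos(p),0]);x=np.cross(y,z)
    return np.c_[x,y,z]@rot([0,0,1],np.radians(spin))
def ik(x,R,seed):
    def f(q):
        xx,RR=fk(q,P); return np.r_[(xx-x)/100,Ro.from_matrix(RR.T@R).as_rotvec()]
    r=least_squares(f,np.clip(seed,LO+1e-3,HI-1e-3),bounds=(LO,HI)); return r.x,np.linalg.norm(r.fun)
E
python3 - <<'E'
from arm import *
seed=np.array([0.143,0.169,1.523,0.70,1.383,0.034])
for dl in (20,30,40,50):
  for phi in (30,50,70,90,110):
    R=orient(phi,dl); G=np.array([506,377,62]); best=None
    for s4 in (.7,1.5,2.2,3):
      q,e=ik(G+11*R[:,2],R,np.r_[seed[:3],s4,1.4,0.3])
      if best is None or e<best[1]-1e-6: best=(q,e)
    q,e=best
    o=f"grasp d{dl} phi{phi} {q.round(2)} {e:.3f} |"
    Gp=np.array([450,100,165.])
    for sp in (0,110,-110):
      Rp=orient(phi,dl,sp); b=None
      for s in (q,np.r_[seed[:3],1.5,1.4,q[5]+np.radians(sp)],np.r_[seed[:3],2.5,1.4,q[5]+np.radians(sp)]):
        qp,ep=ik(Gp+11*Rp[:,2],Rp,s)
        if b is None or ep<b[1]-1e-6:b=(qp,ep)
      o+=f" {sp}:{b[0].round(2)} {b[1]:.3f}"
    print(o)
E
```

```text
grasp d20 phi30 [ 0.62  0.6   2.09  3.27  0.78 -1.63] 0.000 | 0:[-0.22  0.06  2.48  2.11  0.84 -1.03] 0.000 110:[-0.22  0.06  2.48  2.11  0.84  0.89] 0.000 -110:[-0.22 -0.02  2.42  1.77  0.71 -2.55] 0.168
grasp d20 phi50 [ 0.41  0.61  2.08  2.54  0.83 -1.3 ] 0.000 | 0:[-0.38  0.19  2.33  1.61  1.11 -0.9 ] 0.000 110:[-0.38  0.19  2.33  1.61  1.11  1.02] 0.000 -110:[-0.36  0.12  2.29  1.45  1.03 -2.55] 0.153
grasp d20 phi70 [ 0.27  0.66  1.95  1.94  0.97 -1.05] 0.000 | 0:[-0.41  0.32  2.13  1.3   1.34 -0.86] 0.000 110:[-0.41  0.32  2.13  1.3   1.34  1.06] 0.000 -110:[-0.38  0.28  2.09  1.19  1.3  -2.55] 0.167
grasp d20 phi90 [ 0.2   0.75  1.75  1.51  1.17 -0.88] 0.000 | 0:[-0.37  0.46  1.92  1.07  1.56 -0.87] 0.000 110:[-0.37  0.46  1.92  1.07  1.56  1.05] 0.000 -110:[-0.34  0.43  1.88  0.99  1.54 -2.55] 0.199
grasp d20 phi110 [ 0.2   0.86  1.5   1.22  1.42 -0.8 ] 0.000 | 0:[-0.29  0.58  1.71  0.88  1.77 -0.91] 0.000 110:[-0.29  0.58  1.71  0.88  1.77  1.01] 0.000 -110:[-0.27  0.56  1.68  0.83  1.76 -2.55] 0.258
grasp d30 phi30 [ 0.61  0.52  2.06  3.31  0.49 -1.67] 0.000 | 0:[-0.17 -0.
[... 2297 characters left out ...]
0.    2.17  0.89  0.8   1.85] 0.000 -110:[-0.17 -0.    2.17  0.89  0.8  -1.99] 0.000
grasp d50 phi70 [ 0.39  0.51  1.82  1.07  0.57 -0.12] 0.000 | 0:[-0.22  0.12  2.05  0.83  1.05 -0.33] 0.000 110:[-0.22  0.12  2.05  0.83  1.05  1.59] 0.000 -110:[-0.22  0.12  2.05  0.83  1.05 -2.25] 0.000
grasp d50 phi90 [ 0.34  0.58  1.69  0.94  0.85 -0.3 ] 0.000 | 0:[-0.22  0.23  1.91  0.72  1.27 -0.53] 0.000 110:[-0.22  0.23  1.91  0.72  1.27  1.39] 0.000 -110:[-0.22  0.23  1.91  0.72  1.27 -2.45] 0.000
grasp d50 phi110 [ 0.32  0.68  1.52  0.8   1.12 -0.46] 0.000 | 0:[-0.17  0.34  1.76  0.59  1.46 -0.72] 0.000 110:[-0.17  0.34  1.76  0.59  1.46  1.2 ] 0.000 -110:[-0.16  0.34  1.75  0.56  1.46 -2.55] 0.077
```

```bash
cat > plan.py <<'E'
from h import *
from arm import *
def go(G,phi,dl,spin=0,back=0,show=True,n=None):
    """G grasp point wanted; prints the single-row end value (cm,deg) from measured pose"""
    s=read_state(); x0=np.array(s["eef_pos"]);R0=Ro.from_euler("xyz",s["eef_rot"]).as_matrix()
    R=orient(phi,dl,spin); x=np.array(G,float)+(11-back)*R[:,2]
    d=R0.T@(x-x0)/10; w=np.degrees(Ro.from_matrix(R0.T@R).as_rotvec())
    q,e=ik(x,R,s["joints"])
    print("t",s["clock"],"row",np.r_[d,w].round(2).tolist(),"|d|mm",round(np.linalg.norm(d)*10),"ang",round(np.linalg.norm(w)),"ik",q.round(2),round(e,4))
    xe,Re=fk(s["joints"],P); print("fk err",(xe-x0).round(1))
    return np.r_[d,w]
E
python3 - <<'E'
from plan import *
go((507,377,62),90,25,back=100)
E
```

```text
t 1.95 row [-14.25, 0.62, 19.87, 0.18, 25.0, -0.14] |d|mm 245 ang 25 ik [ 0.04  0.6   1.81  1.3   1.22 -0.78] 0.0
fk err [-0.  -0.  -0.1]
```

{"op": "send_rows", "data": {
  "rows": [
    [-2.4,0.1,3.3,0,4.2,0],
    [-4.8,0.2,6.6,0,8.3,0],
    [-7.2,0.3,9.9,0,12.5,0],
    [-9.6,0.4,13.2,0,16.7,0],
    [-12,0.5,16.5,0,20.8,0],
    [-14.2,0.6,19.9,0.2,25,-0.1],
    [-14.2,0.6,19.9,0.2,25,-0.1],
    [-14.2,0.6,19.9,0.2,25,-0.1]
  ],
  "hand": 1,
  "grip_force": 35
}}

```text
clock: 2.95
eef_pos: [506.4, 299.4, 101.2]
eef_rot: [3.14, -1.132, 1.578]
wrist_force: [0.1, -0.3, 0.1]
finger_gap: 94.0
```

```bash
python3 - <<'E'
from plan import *
import pickle
s=read_state(); L=pickle.load(open("st1.pkl","rb")); L.append(s); pickle.dump(L,open("st1.pkl","wb"))
print(s["eef_pos"],s["eef_rot"],s["joints"])
go((507,377,62),90,25,back=0)
C={n:cam(n) for n in ["scene","side","wrist"]}
pickle.dump(C,open("c2.pkl","wb"))
a=C["scene"]["image"];b=C["side"]["image"]
cv2.imwrite("pics/w2.png",C["wrist"]["image"])
crop(a,150,130,350,320,3,"s2.png");crop(b,120,60,340,260,3,"d2.png")
E
python3 fitfk.py
```

```text
[506.36834312 299.39082687 101.18675643] [ 3.13992854 -1.13222083  1.57770791] [ 0.04915703  0.59948111  1.80459754  1.29494875  1.22267657 -0.77543132]
t 2.95 row [-0.25, 0.11, 9.79, -0.26, 0.13, 0.17] |d|mm 98 ang 0 ik [ 0.22  0.71  1.75  1.44  1.1  -0.81] 0.0
fk err [-0.1 -0.  -0. ]
[1, 1, 1.5707963267948966] [0. 0. 0. 0.]
[221.2  36.6 424.1 447.5  40.9 262.6   0. ]
[ 0. -0.  0. -0. -0.  0.  0.  0. -0. -0.  0.  0.]
[3.80514395 2.83778185 2.12059907 0.81976363 0.41096874 0.3505692
 0.08474757]
```

View pics/w2.png

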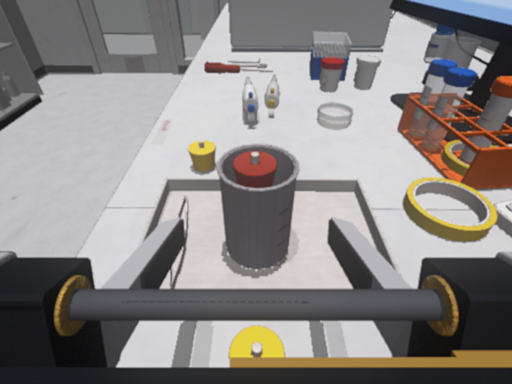

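View pics/s2.png

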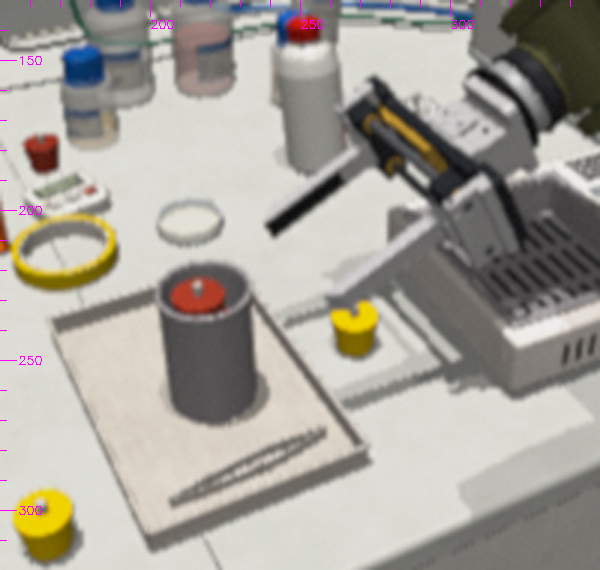

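View pics/d2.png

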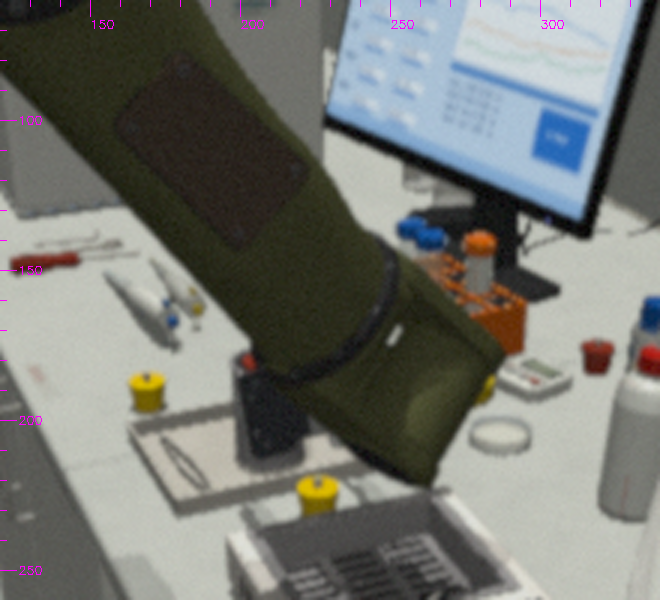

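The beaker mouth is at (258,165) in the wrist view, centred between the fingertips at (185,225) and (330,222). The red stopper inside confirms it is the right vessel. I'll advance along the tool axis.

{"op": "send_rows", "data": {
  "rows": [
    [0,0.1,3,0,0,0],
    [-0.1,0.1,6,0,0,0],
    [-0.2,0.1,8,0,0,0],
    [-0.2,0.1,9.8,0,0,0],
    [-0.2,0.1,9.8,0,0,0],
    [-0.2,0.1,9.8,0,0,0]
  ]
}}

```text
clock: 3.85
eef_pos: [506.9, 386.7, 56.9]
eef_rot: [-3.141, -1.135, 1.574]
wrist_force: [0.5, 0.2, 0.3]
finger_gap: 94.3
```

Run:
```python
from plan import *
import pickle
s=read_state(); print(s["wrist_force"])
go((507,377,62),90,25,back=0)
C={n:cam(n) for n in ["scene","wrist"]}
pickle.dump(C,open("c3.pkl","wb"))
cv2.imwrite("pics/w3.png",C["wrist"]["image"])
crop(C["scene"]["image"],150,130,350,320,3,"s3.png")
```

```text
[0.54010507 0.15303081 0.25637092]
t 3.85 row [0.06, 0.01, 0.0, -0.19, -0.0, 0.07] |d|mm 1 ang 0 ik [ 0.22  0.71  1.75  1.44  1.1  -0.81] 0.0
fk err [-0.1 -0.1 -0. ]
```

View pics/w3.png

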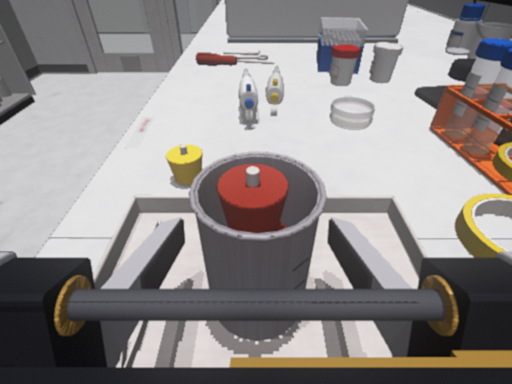

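View pics/s3.png

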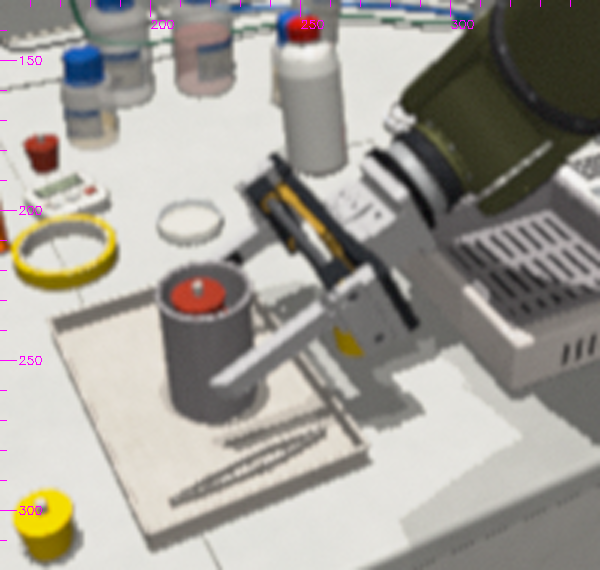

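Run:
```python
from h import *
import pickle
C=pickle.load(open("c3.pkl","rb")); c=C["wrist"]
for g in [(507,377),(507,381),(507,385),(509,380)]:
    t=np.linspace(0,2*np.pi,60); e=proj(c,np.c_[g[0]+35*np.cos(t),g[1]+35*np.sin(t),0*t+101])
    e2=proj(c,np.c_[g[0]+33*np.cos(t),g[1]+33*np.sin(t),0*t+2])
    print(g,"L/R/T/B",e[:,0].min().round(1),e[:,0].max().round(1),e[:,1].min().round(1),e[:,1].max().round(1),"base bottom",e2[:,1].max().round(1))
crop(c["image"],180,140,340,340,3,"w3c.png")
```

```text
(507, 377) L/R/T/B 187.8 326.5 153.2 242.4 base bottom 341.8
(507, 381) L/R/T/B 189.2 325.1 149.7 235.2 base bottom 335.5
(507, 385) L/R/T/B 190.6 323.7 146.3 228.4 base bottom 329.3
(509, 380) L/R/T/B 192.8 329.4 150.6 237.0 base bottom 337.0
```

View pics/w3c.png

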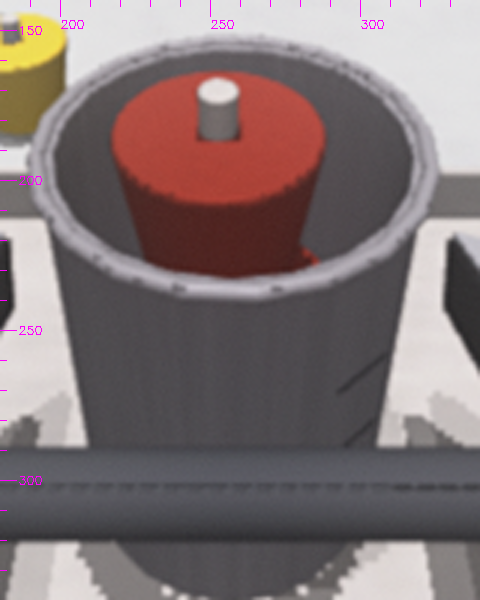

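The measured ellipse (L190 R326 T152 B240) puts the beaker at about (508,378), so the pads are centred on it. Closing.

{"op": "send_rows", "data": {
  "rows": [
    [0,0.1,0.1,0,0,0],
    [0,0.1,0.1,0,0,0],
    [0,0.1,0.1,0,0,0],
    [0,0.1,0.1,0,0,0],
    [0,0.1,0.1,0,0,0],
    [0,0.1,0.1,0,0,0]
  ],
  "hand": -1,
  "grip_force": 35
}}

```text
clock: 4.7
eef_pos: [507.7, 388.0, 56.1]
eef_rot: [-3.14, -1.134, 1.573]
wrist_force: [1.0, -1.4, 0.6]
finger_gap: 66.4
```

Run:
```python
from plan import *
s=read_state(); print(s["wrist_force"],s["finger_gap"],s["eef_pos"])
go((508,378,120),90,25,back=0)
go((453,127,200),90,15,back=0)
```

```text
[ 1.01672136 -1.42401243  0.59170036] 66.43627049078854 [507.6780682  387.98427415  56.10243577]
t 4.7 row [5.37, 0.03, -2.51, -0.21, 0.0, 0.05] |d|mm 59 ang 0 ik [ 0.22  0.6   1.75  1.39  1.12 -0.69] 0.0
fk err [-0.1 -0.1 -0. ]
t 4.7 row [2.21, -5.57, -28.63, -0.21, 10.0, 0.04] |d|mm 293 ang 10 ik [-0.33  0.43  1.92  1.16  1.61 -0.83] 0.0
fk err [-0.1 -0.1 -0. ]
```

{"op": "send_rows", "data": {
  "rows": [
    [1.4,0,-0.6,0,0,0],
    [3.6,0,-1.7,0,0,0],
    [6.3,0,-3,0,0,0],
    [9,0,-4.2,0,0,0],
    [11,0,-5.1,0,0,0],
    [11,0,-5.1,0,0,0]
  ]
}}

```text
clock: 5.45
eef_pos: [507.9, 388.5, 179.4]
eef_rot: [3.136, -1.135, 1.58]
wrist_force: [0.1, 0.7, -2.5]
finger_gap: 66.4
```

Run:
```python
from plan import *
import pickle
s=read_state(); print(s["wrist_force"],s["finger_gap"],s["eef_pos"])
go((453,127,200),90,15,back=0)
C={n:cam(n) for n in ["scene","wrist"]}
cv2.imwrite("pics/w4.png",C["wrist"]["image"]);cv2.imwrite("pics/s4.png",C["scene"]["image"])
```

```text
[ 0.12504446  0.6828604  -2.49902736] 66.43323276436972 [507.94154361 388.45936456 179.40725314]
t 5.45 row [-8.96, -5.59, -23.47, -0.17, 9.96, 0.22] |d|mm 257 ang 10 ik [-0.33  0.43  1.92  1.16  1.61 -0.83] 0.0
fk err [-0.1 -0.1 -0.1]
```

View pics/s4.png

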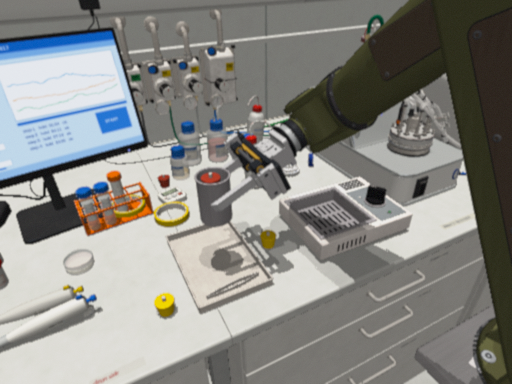

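View pics/w4.png

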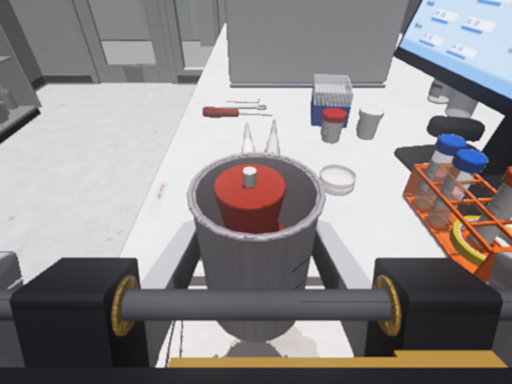

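{"op": "send_rows", "data": {
  "rows": [
    [-0.6,-0.4,-1.6,0,0.7,0],
    [-2,-1.2,-5,0,2,0],
    [-3.6,-2.2,-9.5,0,4,0],
    [-5.4,-3.4,-14,0,6,0.1],
    [-7.2,-4.5,-18.5,0,8,0.1],
    [-8.5,-5.3,-22,-0.1,9.4,0.2],
    [-9,-5.6,-23.5,-0.2,10,0.2],
    [-9,-5.6,-23.5,-0.2,10,0.2]
  ]
}}

```text
clock: 6.55
eef_pos: [452.8, 136.4, 194.9]
eef_rot: [-3.129, -1.309, 1.556]
wrist_force: [1.4, -0.2, -1.9]
finger_gap: 66.4
```

Run:
```python
from plan import *
import pickle
s=read_state(); print(s["wrist_force"],s["finger_gap"],s["eef_pos"],s["joints"])
for sp in (0,30,60,90,105,120,135): 
    r=go((453,127,165),90,15,spin=sp)
    R=orient(90,15,sp); b=R@orient(90,25).T[:,2]; G=np.array([453,127,165]); print(sp,"b",b.round(2),"tilt",np.degrees(np.arccos(b[2])).round(0),"mouth",(G+40*b).round(0))
C={n:cam(n) for n in ["scene","side"]}
cv2.imwrite("pics/d5.png",C["side"]["image"]);cv2.imwrite("pics/s5.png",C["scene"]["image"])
```

```text
[ 1.35060115 -0.18528986 -1.87475614] 66.38355459044158 [452.78850015 136.43766377 194.85644669] [-0.33206231  0.42997496  1.92172857  1.15435963  1.61148403 -0.82989656]
t 6.55 row [-3.13, 0.03, 0.96, 0.09, -0.02, -0.22] |d|mm 33 ang 0 ik [-0.33  0.5   1.93  1.15  1.58 -0.9 ] 0.0
fk err [-0.1  0.  -0.1]
0 b [-0.   -0.17  0.98] tilt 10.0 mouth [453. 120. 204.]
t 6.55 row [-3.13, 0.03, 0.96, 0.08, -0.05, 29.78] |d|mm 33 ang 30 ik [-0.33  0.5   1.93  1.15  1.58 -0.37] 0.0
fk err [-0.1  0.  -0.1]
30 b [ 0.45 -0.21  0.87] tilt 30.0 mouth [471. 119. 200.]
t 6.55 row [-3.13, 0.03, 0.96, 0.07, -0.07, 59.78] |d|mm 33 ang 60 ik [-0.33  0.5   1.93  1.15  1.58  0.15] 0.0
fk err [-0.1  0.  -0.1]
60 b [ 0.78 -0.29  0.55] tilt 57.0 mouth [484. 115. 187.]
t 6.55 row [-3.13, 0.03, 0.96, 0.05, -0.09, 89.78] |d|mm 33 ang 90 ik [-0.33  0.5   1.93  1.15  1.58  0.67] 0.0
fk err [-0.1  0.  -0.1]
90 b [ 0.91 -0.41  0.11] tilt 84.0 mouth [489. 111. 169.]
t 6.55 row [-3.13, 0.03, 0.96, 0.04, -0.1, 104.78] |d|mm 33 ang 105 ik [-0.33  0.5   1.93  1.15  1.58  0.93] 0.0
fk err [-0.1  0.  -0.1]
105 b [ 0.88 -0.47 -0.12] tilt 97.0 mouth [488. 108. 160.]
t 6.55 row [-3.13, 0.03, 0.96, 0.03, -0.11, 119.78] |d|mm 33 ang 120 ik [-0.33  0.5   1.93  1.15  1.58  1.2 ] 0.0
fk err [-0.1  0.  -0.1]
120 b [ 0.78 -0.53 -0.33] tilt 109.0 mouth [484. 106. 152.]
t 6.55 row [-3.13, 0.03, 0.96, 0.02, -0.12, 134.78] |d|mm 33 ang 135 ik [-0.33  0.5   1.93  1.15  1.58  1.46] 0.0
fk err [-0.1  0.  -0.1]
135 b [ 0.64 -0.57 -0.51] tilt 121.0 mouth [479. 104. 145.]
```

View pics/s5.png

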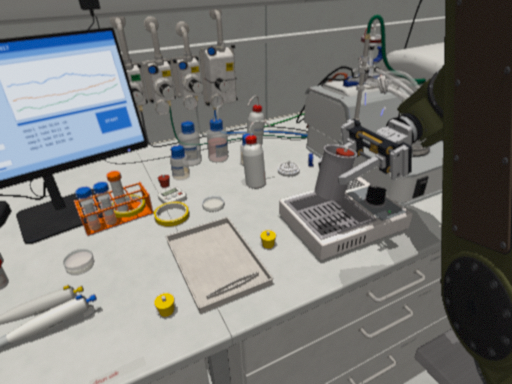

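View pics/d5.png

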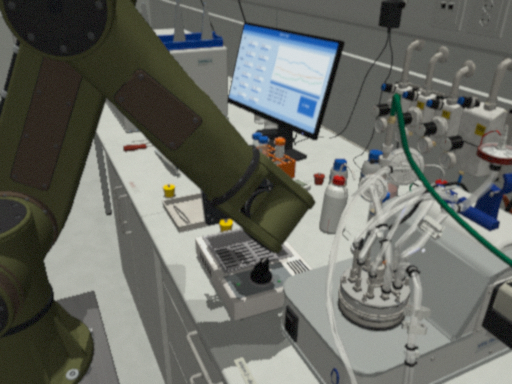

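{"op": "send_rows", "data": {
  "rows": [
    [-0.5,0,0.1,0,0,8],
    [-1,0,0.3,0,0,18],
    [-1.5,0,0.5,0,0,28],
    [-2,0,0.6,0,0,38],
    [-2.5,0,0.8,0,0,48],
    [-3,0,0.9,0,0,56],
    [-3.1,0,1,0,0,62],
    [-3.1,0,1,0,0,67],
    [-3.1,0,1,0,0,72],
    [-3.1,0,1,0,0,77],
    [-3.1,0,1,0,0,82],
    [-3.1,0,1,0,0,86]
  ]
}}

```text
clock: 8.15
eef_pos: [452.4, 139.9, 162.6]
eef_rot: [-1.833, -0.062, 0.019]
wrist_force: [0.5, 0.2, -1.2]
finger_gap: 66.2
```

Run:
```python
from plan import *
s=read_state(); print(s["wrist_force"],s["finger_gap"],s["eef_pos"])
go((453,127,165),90,15,spin=86)
C={n:cam(n) for n in ["scene","wrist"]}
crop(C["scene"]["image"],250,110,450,280,4,"s6.png")
cv2.imwrite("pics/w6.png",C["wrist"]["image"])
```

```text
[ 0.47192935  0.22143438 -1.21458334] 66.17699689010561 [452.41926412 139.92488666 162.55225136]
t 8.15 row [0.05, 0.1, -0.21, 0.01, 0.1, -0.27] |d|mm 2 ang 0 ik [-0.33  0.5   1.93  1.15  1.58  0.6 ] 0.0
fk err [-0.1  0.  -0. ]
```

View pics/s6.png

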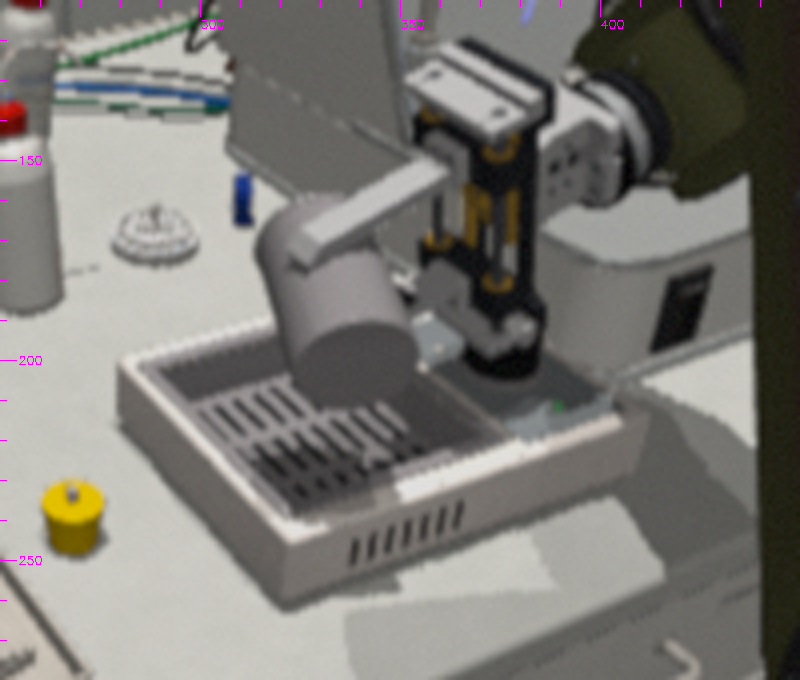

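View pics/w6.png

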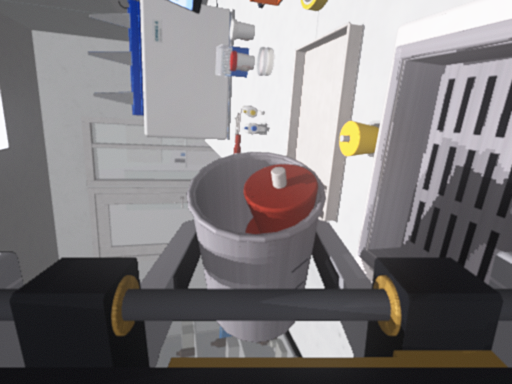

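{"op": "send_rows", "data": {
  "rows": [
    [0,0,0,0,0,3],
    [0,0,0,0,0,6],
    [0,0,0,0,0,9],
    [0,0,0,0,0,12],
    [0,0,0,0,0,15],
    [0,0,0,0,0,18],
    [0,0,0,0,0,21],
    [0,0,0,0,0,24],
    [0,0,0,0,0,24],
    [0,0,0,0,0,24]
  ]
}}

```text
clock: 9.5
eef_pos: [452.5, 139.1, 162.6]
eef_rot: [-1.849, 0.338, -0.094]
wrist_force: [-0.1, -0.6, -1.6]
finger_gap: 66.6
```

Run:
```python
from plan import *
s=read_state(); print(s["wrist_force"],s["finger_gap"],s["eef_pos"])
C={n:cam(n) for n in ["scene","wrist"]}
crop(C["scene"]["image"],250,110,450,280,4,"s7.png")
cv2.imwrite("pics/w7.png",C["wrist"]["image"])
```

```text
[-0.14877994 -0.55967296 -1.60275851] 66.57794435613086 [452.50547739 139.06466711 162.56307896]
```

View pics/s7.png

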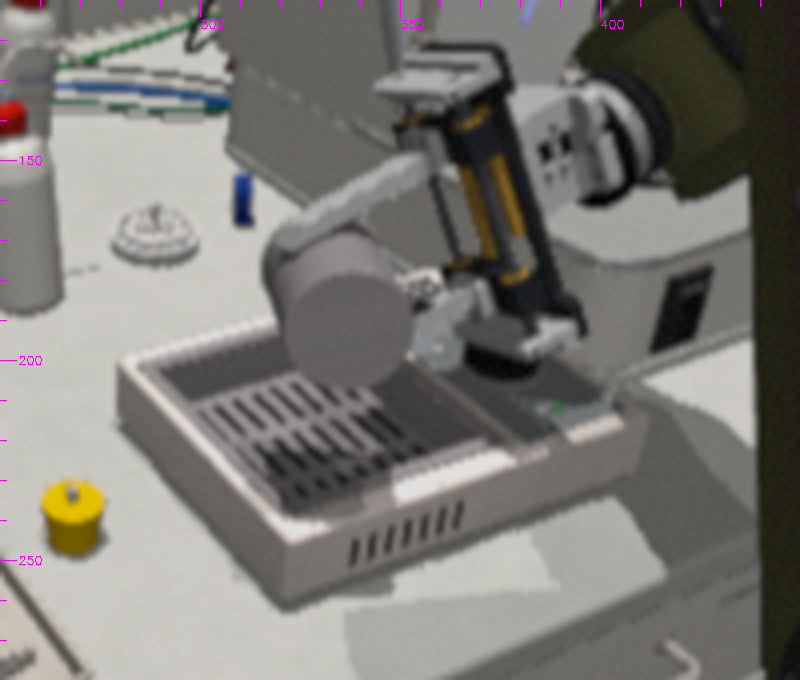

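View pics/w7.png

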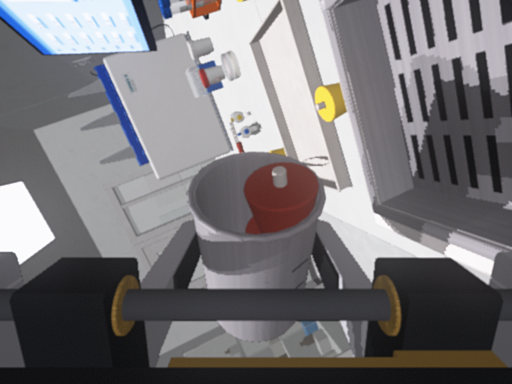

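{"op": "send_rows", "data": {
  "rows": [
    [0,0,0,0,0,3],
    [0,0,0,0,0,6],
    [0,0,0,0,0,9],
    [0,0,0,0,0,12],
    [0,0,0,0,0,15],
    [0,0,0,0,0,15],
    [0,0,0,0,0,15]
  ]
}}

```text
clock: 10.48
eef_pos: [452.6, 138.7, 162.6]
eef_rot: [-1.887, 0.589, -0.18]
wrist_force: [-0.3, -0.3, -2.0]
finger_gap: 66.6
```

Run:
```python
from plan import *
s=read_state(); print(s["wrist_force"],s["finger_gap"],s["eef_pos"])
C={n:cam(n) for n in ["scene","wrist"]}
crop(C["scene"]["image"],250,110,450,280,3,"s8.png")
cv2.imwrite("pics/w8.png",C["wrist"]["image"])
```

```text
[-0.32100305 -0.27755349 -2.02157927] 66.56355197621468 [452.57334885 138.72899304 162.58561822]
```

View pics/w8.png

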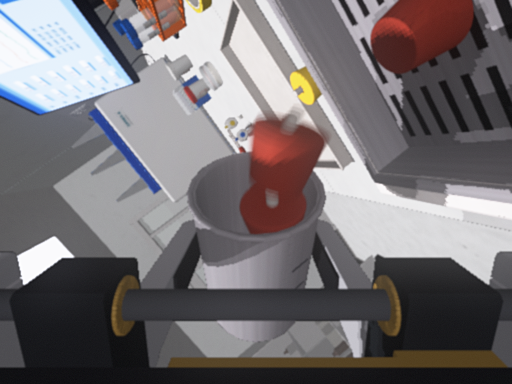

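View pics/s8.png

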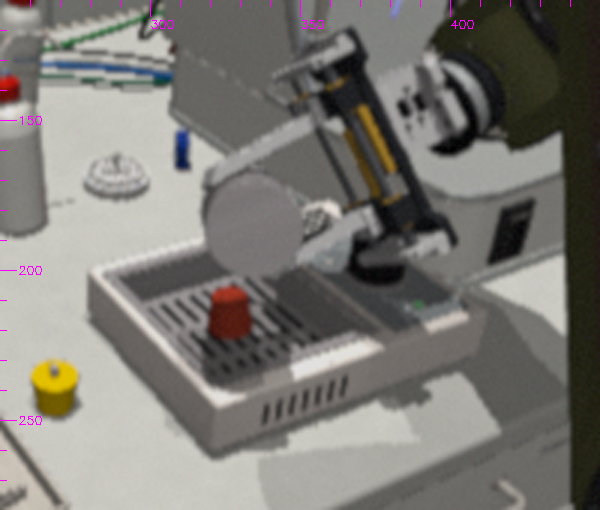

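{"op": "send_rows", "data": {
  "rows": [
    [0,0,0,0,0,0],
    [0,0,0,0,0,1],
    [0,0,0,0,0,3],
    [0,0,0,0,0,5],
    [0,0,0,0,0,7],
    [0,0,0,0,0,7]
  ]
}}

```text
clock: 11.32
eef_pos: [452.6, 138.7, 162.6]
eef_rot: [-1.918, 0.706, -0.23]
wrist_force: [0.1, 0.1, -1.4]
finger_gap: 66.5
```

Run:
```python
from plan import *
s=read_state(); print(s["wrist_force"],s["finger_gap"],s["eef_pos"])
C={n:cam(n) for n in ["scene","wrist"]}
crop(C["scene"]["image"],250,110,450,280,3,"s9.png")
cv2.imwrite("pics/w9.png",C["wrist"]["image"])
```

```text
[ 0.13499074  0.11590735 -1.36442618] 66.4639273522472 [452.57546349 138.69002324 162.56168121]
```

View pics/w9.png

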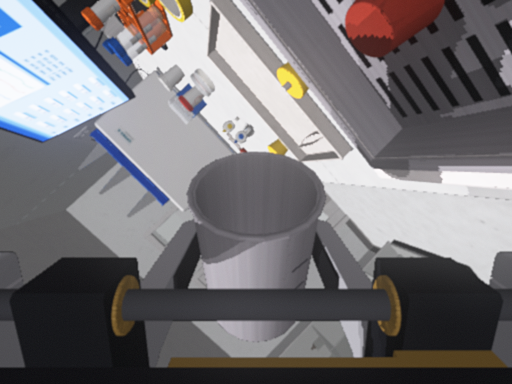

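View pics/s9.png

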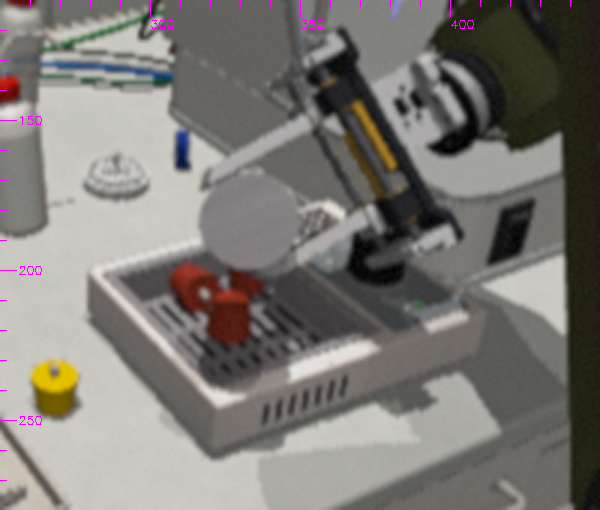

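All three red stoppers are in the pan (scene crop at about (195,285), (230,315) and (248,285)) and the beaker is empty. Spinning back upright next.

Run:
```python
from plan import *
go((453,127,200),90,15,spin=20)
go((453,127,200),90,15,spin=0)
```

```text
t 11.425 row [-2.19, -2.48, -1.0, 0.0, 0.01, -112.15] |d|mm 35 ang 112 ik [-0.33  0.43  1.92  1.16  1.61 -0.48] 0.0
fk err [-0.1  0.  -0. ]
t 11.425 row [-2.19, -2.48, -1.0, -0.0, 0.01, -132.15] |d|mm 35 ang 132 ik [-0.33  0.43  1.92  1.16  1.61 -0.83] 0.0
fk err [-0.1  0.  -0. ]
```

{"op": "send_rows", "data": {
  "rows": [
    [-0.3,-0.4,-0.2,0,0,-6],
    [-0.7,-0.8,-0.3,0,0,-16],
    [-1.1,-1.3,-0.5,0,0,-26],
    [-1.5,-1.7,-0.7,0,0,-36],
    [-1.9,-2.1,-0.9,0,0,-46],
    [-2.2,-2.5,-1,0,0,-56],
    [-2.2,-2.5,-1,0,0,-66],
    [-2.2,-2.5,-1,0,0,-76],
    [-2.2,-2.5,-1,0,0,-86],
    [-2.2,-2.5,-1,0,0,-96],
    [-2.2,-2.5,-1,0,0,-106],
    [-2.2,-2.5,-1,0,0,-114]
  ]
}}

```text
clock: 12.92
eef_pos: [453.0, 137.7, 197.3]
eef_rot: [-2.289, -1.167, 0.677]
wrist_force: [0.3, -0.0, -1.2]
finger_gap: 66.9
```

Run:
```python
from plan import *
go((508,378,185),90,25)
C={n:cam(n) for n in ["scene"]}
crop(C["scene"]["image"],250,110,450,280,3,"s10.png")
```

```text
t 12.925 row [6.29, 3.75, 24.62, -1.57, -9.92, -17.81] |d|mm 257 ang 20 ik [ 0.22  0.49  1.74  1.33  1.15 -0.55] 0.0
fk err [-0.1  0.  -0.1]
```

View pics/s10.png

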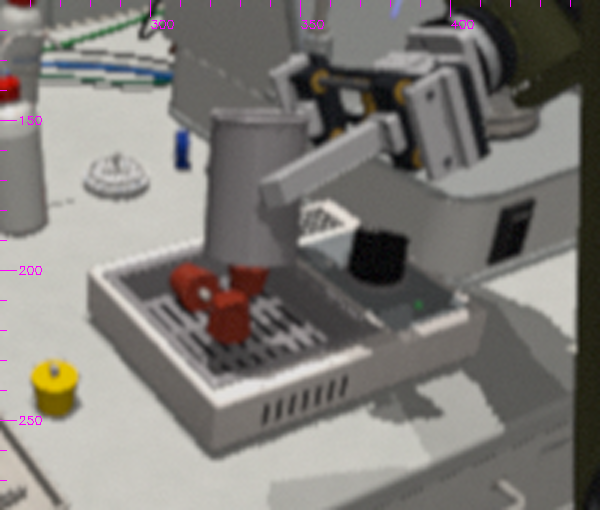

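{"op": "send_rows", "data": {
  "rows": [
    [0.4,0.2,1.6,-0.1,-0.7,-1.2],
    [1.4,0.8,5.2,-0.3,-2.2,-4],
    [2.6,1.5,10,-0.6,-4,-7.3],
    [3.8,2.3,15,-1,-6,-10.8],
    [5,3,19.6,-1.3,-8,-14.3],
    [5.9,3.5,23,-1.5,-9.3,-16.7],
    [6.3,3.8,24.6,-1.6,-9.9,-17.8],
    [6.3,3.8,24.6,-1.6,-9.9,-17.8],
    [6.3,3.8,24.6,-1.6,-9.9,-17.8]
  ]
}}

```text
clock: 14.1
eef_pos: [508.8, 386.8, 179.8]
eef_rot: [-3.126, -1.135, 1.553]
wrist_force: [0.2, -0.1, -1.6]
finger_gap: 66.3
```

Run:
```python
from plan import *
import pickle
s=read_state(); print(s["eef_pos"],s["eef_rot"],s["finger_gap"])
go((508,378,62),90,25)
C={n:cam(n) for n in ["scene","side","wrist"]}
pickle.dump(C,open("c11.pkl","wb"))
crop(C["scene"]["image"],150,130,350,320,3,"s11.png")
crop(C["wrist"]["image"],180,140,340,340,3,"w11.png")
```

```text
[508.77845584 386.8396681  179.81891842] [-3.12561328 -1.13465751  1.55297296] 66.32183733424993
t 14.1 row [-11.05, 0.0, 5.28, 0.01, -0.01, -0.43] |d|mm 122 ang 0 ik [ 0.22  0.72  1.74  1.44  1.1  -0.81] 0.0
fk err [-0.1 -0.1 -0.1]
```

View pics/s11.png

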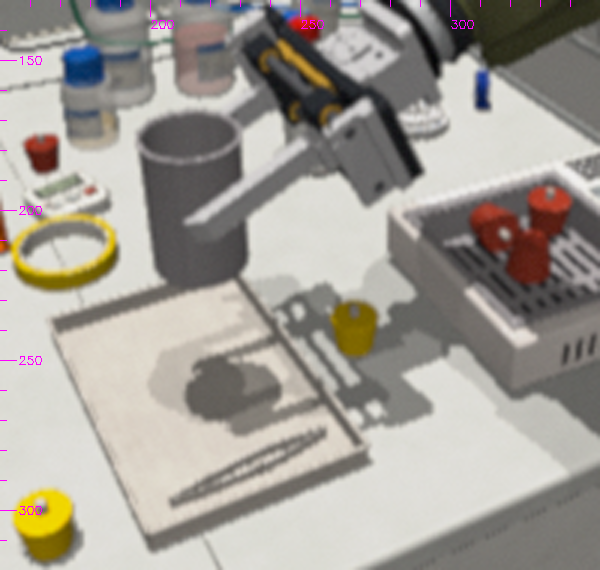

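View pics/w11.png

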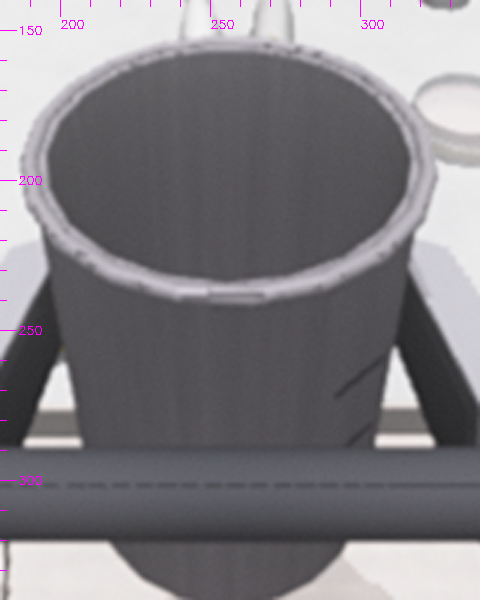

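{"op": "send_rows", "data": {
  "rows": [
    [-1.8,0,0.85,0,0,-0.4],
    [-4.5,0,2.1,0,0,-0.4],
    [-7.2,0,3.4,0,0,-0.4],
    [-9.1,0,4.2,0,0,-0.4],
    [-10.2,0,4.8,0,0,-0.4],
    [-10.8,0,5.05,0,0,-0.4],
    [-11.1,0,5.2,0,0,-0.4],
    [-11.2,0,5.25,0,0,-0.4],
    [-11.2,0,5.25,0,0,-0.4],
    [-11.2,0,5.25,0,0,-0.4]
  ]
}}

```text
clock: 15.5
eef_pos: [508.2, 388.0, 56.7]
eef_rot: [3.138, -1.135, 1.575]
wrist_force: [-0.1, -0.2, -1.2]
finger_gap: 66.7
```

Run:
```python
from plan import *
s=read_state(); print(s["eef_pos"],s["eef_rot"],s["wrist_force"],s["moment"])
C={n:cam(n) for n in ["scene","side","wrist"]}
crop(C["scene"]["image"],150,180,290,320,5,"s12.png")
crop(C["side"]["image"],140,150,290,260,5,"d12.png")
```

```text
[508.22675324 388.02664801  56.67939389] [ 3.13772257 -1.13479545  1.57521443] [-0.09269449 -0.15815164 -1.24261746] [-0.60719466 -0.00294855 -0.03624202]
```

View pics/s12.png

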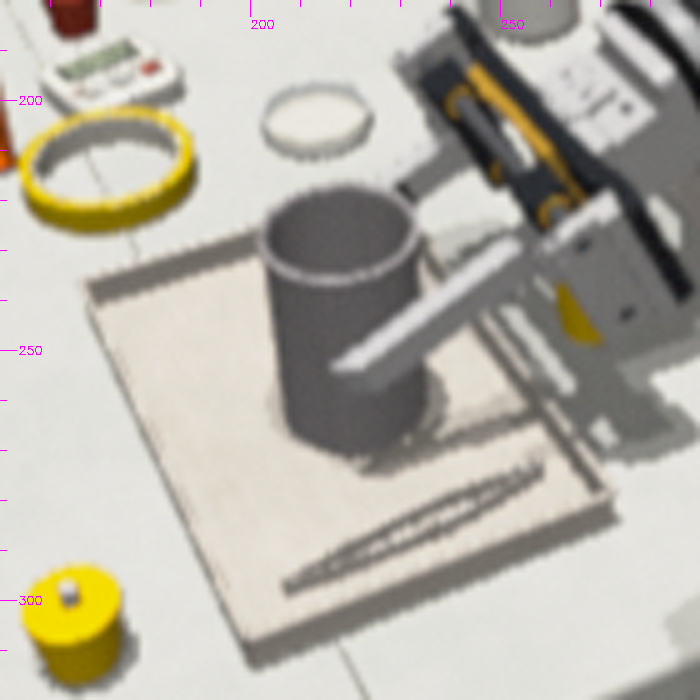

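{"op": "send_rows", "data": {
  "rows": [
    [-0.1,0,0.05,0,0,0],
    [-0.2,0,0.1,0,0,0],
    [-0.2,0,0.1,0,0,0]
  ]
}}

```text
clock: 16.02
eef_pos: [508.4, 388.2, 56.0]
eef_rot: [3.136, -1.138, 1.577]
wrist_force: [-5.2, -7.0, 15.7]
finger_gap: 66.5
```

{"op": "send_rows", "data": {
  "rows": [
    [0.06,0,-0.03,0,0,0],
    [0.06,0,-0.03,0,0,0]
  ]
}}

```text
clock: 16.27
eef_pos: [508.4, 388.2, 56.1]
eef_rot: [3.137, -1.137, 1.576]
wrist_force: [-3.7, -4.3, 8.3]
finger_gap: 66.5
```

{"op": "send_rows", "data": {
  "rows": [
    [0.04,0,-0.02,0,0,0],
    [0.04,0,-0.02,0,0,0]
  ]
}}

```text
clock: 16.52
eef_pos: [508.4, 388.2, 56.1]
eef_rot: [3.137, -1.136, 1.576]
wrist_force: [-1.9, -2.4, 7.0]
finger_gap: 66.1
```

Light contact with the floor. Opening.

{"op": "send_rows", "data": {
  "rows": [
    [0,0,0,0,0,0],
    [0,0,0,0,0,0],
    [0,0,0,0,0,0],
    [0,0,0,0,0,0],
    [0,0,0,0,0,0]
  ],
  "hand": 1
}}

```text
clock: 17.15
eef_pos: [508.1, 388.0, 55.2]
eef_rot: [3.139, -1.135, 1.574]
wrist_force: [-0.4, -0.1, 0.8]
finger_gap: 94.0
```

Run:
```python
from plan import *
import pickle
s=read_state(); print(s["eef_pos"],s["wrist_force"],s["finger_gap"])
C={n:cam(n) for n in ["scene","side","wrist"]}
pickle.dump(C,open("c13.pkl","wb"))
crop(C["scene"]["image"],150,180,290,320,4,"s13.png")
crop(C["wrist"]["image"],100,130,420,350,2,"w13.png")
go((508,378,62),90,25,back=110)
```

```text
[508.14560074 388.0027555   55.18373541] [-0.41108488 -0.05337548  0.76249138] 93.95462570606416
t 17.3 row [0.2, -0.02, -11.09, -0.02, -0.01, 0.08] |d|mm 111 ang 0 ik [ 0.03  0.59  1.81  1.28  1.24 -0.78] 0.0
fk err [-0.1 -0.1 -0. ]
```

View pics/s13.png

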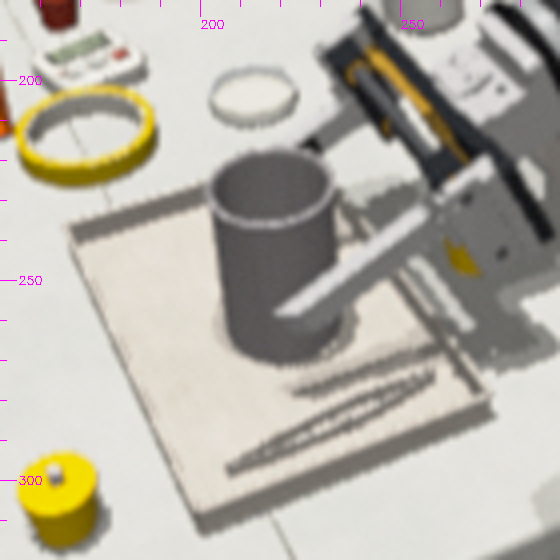

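View pics/w13.png

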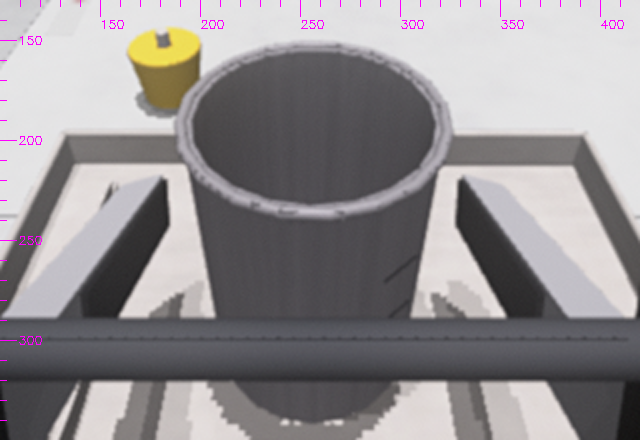

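Beaker released, upright and centred; the forceps are untouched. Retracting along the tool axis.

{"op": "send_rows", "data": {
  "rows": [
    [0,0,-1.5,0,0,0],
    [0,0,-4,0,0,0],
    [0.2,0,-8,0,0,0],
    [1.5,0,-12,0,0,0],
    [5,0,-15,0,0,0],
    [10,0,-17,0,0,0],
    [12,0,-18,0,0,0]
  ]
}}

```text
clock: 18.18
eef_pos: [508.3, 274.6, 243.3]
eef_rot: [3.129, -1.134, 1.582]
wrist_force: [-0.1, 0.7, 0.1]
finger_gap: 94.1
```

```bash
cat >> plan.py <<'E'
def godown(G,jaw,show=True):
    s=read_state(); x0=np.array(s["eef_pos"]);R0=Ro.from_euler("xyz",s["eef_rot"]).as_matrix()
    a=np.radians(jaw); y=np.array([np.cos(a),np.sin(a),0]);z=np.array([0,0,-1.]);R=np.c_[np.cross(y,z),y,z]
    x=np.array(G,float)+11*z
    d=R0.T@(x-x0)/10; w=np.degrees(Ro.from_matrix(R0.T@R).as_rotvec())
    q,e=ik(x,R,s["joints"])
    print("t",s["clock"],"row",np.r_[d,w].round(2).tolist(),"|d|mm",round(np.linalg.norm(d)*10),"ang",round(np.linalg.norm(w)),"ik",q.round(2),round(e,4))
    return np.r_[d,w]
E
python3 - <<'E'
from plan import *
s=read_state();print(s["eef_pos"],s["joints"])
godown((464,-30,220),-56); godown((464,-30,220),124)
C={n:cam(n) for n in ["scene","side"]}
crop(C["scene"]["image"],150,130,410,320,3,"s14.png")
E
```

```text
[508.32820209 274.64457878 243.34204042] [ 5.33229337e-05  3.49296202e-01  1.76224514e+00  1.19145799e+00
  1.34954874e+00 -5.03249932e-01]
t 18.175 row [-15.97, -4.45, -26.17, -31.41, -59.66, 49.85] |d|mm 310 ang 84 ik [-0.14  0.11  1.76  0.    1.27  0.83] 0.0
t 18.175 row [-15.97, -4.45, -26.17, 68.99, -36.33, -107.98] |d|mm 310 ang 133 ik [-0.14  0.11  1.76 -0.    1.27 -2.31] 0.0
```

View pics/s14.png

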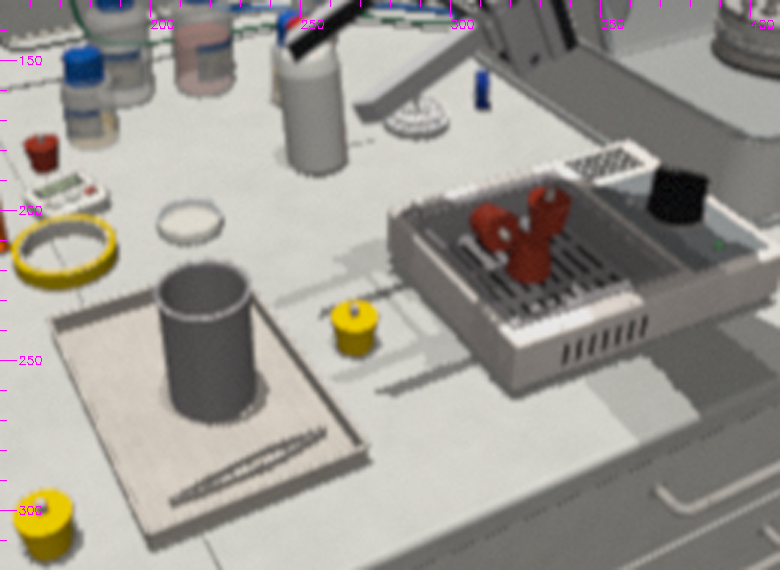

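{"op": "send_rows", "data": {
  "rows": [
    [-1,-0.3,-1.7,-2,-3.8,3.2],
    [-2.8,-0.8,-4.6,-5.5,-10.5,8.8],
    [-4.7,-1.3,-7.7,-9.2,-17.6,14.7],
    [-6.6,-1.8,-10.8,-13,-24.6,20.6],
    [-8.5,-2.4,-13.9,-16.7,-31.7,26.5],
    [-10.4,-2.9,-17,-20.4,-38.8,32.4],
    [-12.3,-3.4,-20.1,-24.1,-45.8,38.3],
    [-14.2,-3.9,-23.2,-27.9,-52.9,44.2],
    [-15.5,-4.3,-25.4,-30.5,-57.9,48.4],
    [-16,-4.4,-26.2,-31.4,-59.7,49.8],
    [-16,-4.4,-26.2,-31.4,-59.7,49.8],
    [-16,-4.4,-26.2,-31.4,-59.7,49.8]
  ]
}}

```text
clock: 19.77
eef_pos: [464.2, -29.2, 205.4]
eef_rot: [-3.138, 0.003, 0.596]
wrist_force: [-0.3, -0.3, 0.2]
finger_gap: 94.2
```

Run:
```python
from plan import *
import pickle
s=read_state();print(s["clock"],s["eef_pos"],s["eef_rot"],s["joints"])
C={n:cam(n) for n in ["wrist"]}
pickle.dump(C,open("c15.pkl","wb"))
cv2.imwrite("pics/w15.png",C["wrist"]["image"]); c=C["wrist"]
print("proj knob guess top", proj(c,[[464,-30,98],[464,-30,68],[494,-10,55],[494,-50,55]]))
```

```text
19.775 [464.16552566 -29.19316082 205.35783784] [-3.13827381e+00  2.84326362e-03  5.96169322e-01] [-1.41895346e-01  1.19608286e-01  1.75856622e+00  5.67967700e-04
  1.26775467e+00  8.32565706e-01]
proj knob guess top [[255.57740367 190.80539845]
 [255.64359493 183.85887431]
 [255.90605787 149.09314594]
 [285.6144545  169.30707822]]
```

View pics/w15.png

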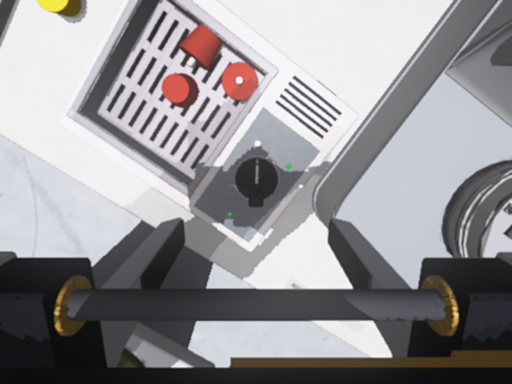

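Run:
```python
from plan import *
import pickle
c=pickle.load(open("c15.pkl","rb"))["wrist"]
crop(c["image"],205,130,315,230,7,"w15k.png")
```

```text
(no output)
```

View pics/w15k.png

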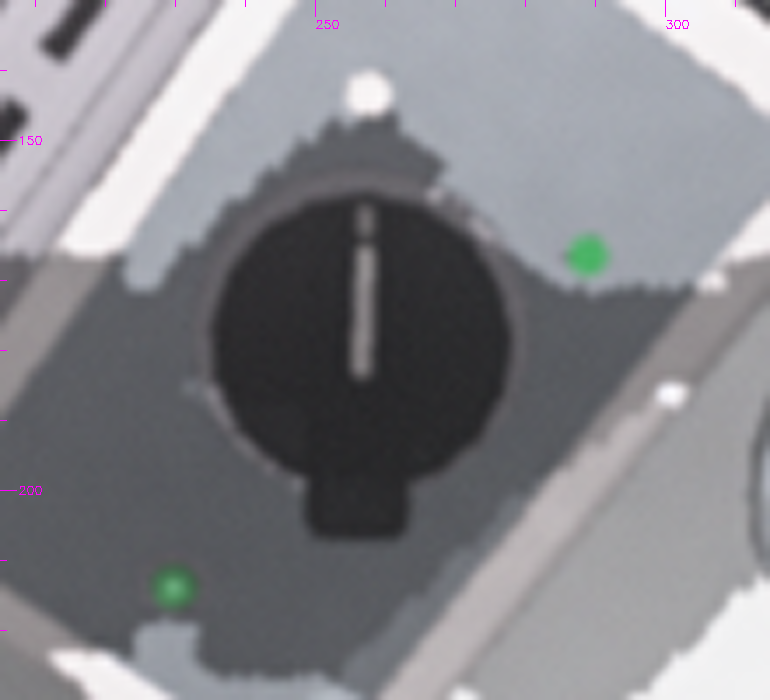

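Run:
```python
from plan import *
import pickle
c=pickle.load(open("c15.pkl","rb"))["wrist"]
p=lambda x,y:(205+x/7,130+y/7)
for z in (64,68): print("skirt",z,ray(c,p(361,337),z).round(1))
a=ray(c,p(364,245),98);b=ray(c,p(361,378),98);print("pointer",a.round(1),b.round(1),np.degrees(np.arctan2(*(a-b)[1::-1])).round(1))
e=ray(c,p(357,540),98);e2=ray(c,p(365,205),98);print("bar ends",e.round(1),e2.round(1),"mid",((e+e2)/2).round(1),np.linalg.norm(e-e2))
l=ray(c,p(305,500),98);r=ray(c,p(410,500),98);print("bar width",np.linalg.norm(l-r),((l+r)/2).round(1))
w=ray(c,p(367,93),55);g=ray(c,p(587,256),55);print("dots",w.round(1),g.round(1))
for K in [(464,-29),(466,-30)]:
  print(K,[np.degrees(np.arctan2(d[1]-K[1],d[0]-K[0])).round(1) for d in (w,g)],[np.hypot(d[1]-K[1],d[0]-K[0]).round(1) for d in (w,g)])
```

```text
skirt 64 [469.1 -27.8  64. ]
skirt 68 [469.8 -27.3  68. ]
pointer [486.  -16.7  98. ] [470.2 -26.9  98. ] 32.9
bar ends [450.3 -39.8  98. ] [490.7 -13.8  98. ] mid [470.5 -26.8  98. ] 48.06162969537191
bar width 14.913020853355388 [455.2 -36.5  98. ]
dots [500.1  -7.8  55. ] [498.5 -51.2  55. ]
(464, -29) [np.float64(30.3), np.float64(-32.7)] [np.float64(41.9), np.float64(41.0)]
(466, -30) [np.float64(33.0), np.float64(-33.1)] [np.float64(40.7), np.float64(38.8)]
```

Run:
```python
from plan import *
godown((469.3,-27.8,90),-57);godown((469.3,-27.8,130),-57)
```

```text
t 19.825 row [0.54, 0.2, 12.65, -0.16, 0.16, 1.15] |d|mm 127 ang 1 ik [-0.14  0.29  1.88 -0.    0.97  0.86] 0.0
t 19.825 row [0.52, 0.19, 8.65, -0.16, 0.16, 1.15] |d|mm 87 ang 1 ik [-0.14  0.23  1.85 -0.    1.07  0.86] 0.0
```

{"op": "send_rows", "data": {
  "rows": [
    [0.2,0.1,2.5,0,0,0.5],
    [0.4,0.2,5,0,0,1.1],
    [0.5,0.2,7.5,-0.2,0.2,1.1],
    [0.5,0.2,8.6,-0.2,0.2,1.1],
    [0.5,0.2,8.6,-0.2,0.2,1.1],
    [0.5,0.2,8.6,-0.2,0.2,1.1]
  ],
  "hand": -0.2,
  "grip_force": 25
}}

```text
clock: 20.58
eef_pos: [469.7, -28.5, 120.5]
eef_rot: [3.139, -0.001, 0.576]
wrist_force: [0.0, -0.4, -0.4]
finger_gap: 39.0
```

Run:
```python
from plan import *
import pickle
s=read_state();print(s["clock"],s["eef_pos"],s["finger_gap"])
C={n:cam(n) for n in ["wrist","scene","side"]}
pickle.dump(C,open("c16.pkl","wb"))
crop(C["wrist"]["image"],160,120,360,290,4,"w16.png")
godown((469.3,-27.8,90),-57)
```

```text
20.575 [469.69322323 -28.47429959 120.5313905 ] 38.96483376343791
t 20.725 row [0.01, -0.08, 4.13, 0.13, -0.05, -0.0] |d|mm 41 ang 0 ik [-0.14  0.29  1.88 -0.    0.97  0.86] 0.0
```

Run:
```python
from plan import *
import pickle
c=pickle.load(open("c16.pkl","rb"))["wrist"]; g=cv2.cvtColor(c["image"],cv2.COLOR_BGR2GRAY)
k=proj(c,[[469.3,-27.8,98],[469.3+22*np.cos(np.radians(33)),-27.8+22*np.sin(np.radians(33)),98]]).round(1);print(k)
x,y=k[0].round().astype(int)
for r in range(y-50,y+25,5): print(r," ".join(f"{v:3d}" for v in g[r,x-40:x+41:2]))
```

```text
[[253.2 220.3]
 [253.1 190. ]]
170 237 237 238 177 163 160 109  92  92  91  90  90  89  91  92  90  90  90  90  90  91  90  89  87  89  89  89  91 118 156 163 163 161 161 160 159 158 157 158 158 159
175 239 218 160 105  88  90  91  90  90  90  90  92  89  88  84  87  89  91  95  95  93  92  91  91  89  84  86  87  87  93 124 157 159 158 158 156 155 156 158 154 158
180 134  87  87  89  89  91  91  89  90  87  85  90  92  92  79  66  52  46  42  40  39  39  43  51  63  72  89  93  93  92  83  86  86  94 123 153 154 154 115  86  89
185  91  90  91  90  91  88  87  86  90  93  76  45  38  37  40  37  38  34  33  68  95  41  35  35  36  38  36  35  41  65  90  91  82  83  86  84  83  84  87  85  80
190  89  88  90  88  88  85  85  90  76  41  35  37  38  38  38  33  35  35  33  63  78  36  33  32  32  33  34  34  36  34  34  59  92  90  80  86  84  85  84  83  73
195  87  87  87  87  85  85  87  44  36  35  36  35  35  34  34  32  32  34  30 113 132  41  31  31  32  31  31  32  31  32  35  36  33  74  91  82  84  84  84  85  84
200  88  87  87  85  85  88  61  32  35  33  33  34  33  30  
[... 750 characters left out ...]
  79  80  75  37  68  81  82
225  80  81  80  80  66  29  34  77  73  41  24  26  26  26  24  23  25  26  25  25  26  26  24  24  27  25  24  26  28  25  30  62  78  80  79  81  72  30  34  73  81
230  79  80  81  74  33  25  32  74  79  78  81  71  38  26  23  24  26  27  25  25  26  25  26  27  26  25  25  29  63  78  81  80  78  80  80  81  70  31  31  41  78
235  81  80  78  43  28  25  28  70  80  80  80  78  81  80  66  28  26  24  25  24  25  27  24  27  28  69  81  79  77  79  80  82  79  82  80  81  76  32  31  30  52
240  79  80  52  26  29  26  27  69  82  81  79  79  80  79  66  26  26  27  26  27  26  29  27  28  29  70  80  80  79  79  80  79  78  89 120 173 128  31  30  32  33
```

The bar is centred at column 252 against the finger centre at 255.5, about 2 mm off along tool y, and the pointer is parallel to tool x. I'll correct y by -2 mm and descend.

{"op": "send_rows", "data": {
  "rows": [
    [0,-0.2,1.5,0,0,0],
    [0,-0.2,3,0,0,0],
    [0,-0.2,3.8,0,0,0],
    [0,-0.2,4.1,0,0,0],
    [0,-0.2,4.1,0,0,0],
    [0,-0.2,4.1,0,0,0]
  ]
}}

```text
clock: 21.48
eef_pos: [468.4, -26.9, 78.9]
eef_rot: [3.14, -0.0, 0.576]
wrist_force: [0.0, -0.7, -1.0]
finger_gap: 37.4
```

Run:
```python
from plan import *
s=read_state();print(s["clock"],s["eef_pos"],s["finger_gap"],s["wrist_force"],s["joints"])
c=cam("wrist"); g=cv2.cvtColor(c["image"],cv2.COLOR_BGR2GRAY)
for r in range(200,285,8): print(r," ".join(f"{v:3d}" for v in g[r,205:306:3]))
```

```text
21.475 [468.39457508 -26.87360254  78.92712244] 37.40507187714583 [ 0.01592524 -0.72362276 -0.95010632] [-1.34723471e-01  2.89109569e-01  1.88110799e+00 -1.46372128e-03
  9.69809468e-01  8.61089796e-01]
200  88  88  88  88  86  84  80  86  87  47  35  35  34  33  32  31  49  93  29  31  31  33  32  31  35  80  89  82  82  82  82  83  83  71
208  85  84  85  85  84  85  85  38  31  33  33  31  32  29  30  27  43  75  27  27  28  30  30  29  30  32  32  80  85  81  82  82  80  81
216  83  83  84  87  82  85  42  30  31  29  30  29  29  27  26  25  86 130  25  28  24  26  27  27  28  28  29  26  82  84  78  79  82  82
224  82  81  81  80  79  81  51  29  29  25  26  25  24  26  24  21  86 127  23  27  25  23  26  25  23  27  28  27  62  80  79  80  80  82
232  81  81  79  77  78  66  26  25  25  23  24  24  24  21  22  23  84 127  19  23  23  23  22  24  24  23  25  26  24  71  80  82  80  80
240  79  79  78  78  73  25  26  23  22  24  23  21  22  21  19  20  83 127  20  21  19  22  21  25  22  23  25  23  25  25  76  79  80  79
248  77  78  78  76  27  23  21  50  63  23  22  20  19  21  20  19  21  23  21  21  21  21  21  23  22  41  77  42  24  22  32  79  79  80
256  78  79  78  30  21  21  25  75  75  78  75  75  62  20  20  20  20  23  20  23  21  49  73  76  77  77  79  77  24  24  27  41  79  79
264  78  77  47  22  19  21  65  77  75  78  75  73  73  19  21  22  22  23  25  23  22  64  76  76  76  76  76  76  87  22  27  25  59  80
272  78  59  21  22  21  33  75  74  76  75  76  77  72  18  21  22  23  24  22  23  22  64  76  74  75  91 164 167 170  47  25  28  26  65
280  71  35  23  22  20  86 121  88 105 128  84 142  74  77  63  63  60  62  61  64  73  78  85  97 166 165 166 164 148 139  21  27  28  45
```

Centred now: the bar spans columns 243–267 and the fingers 222–289. Closing on it.

{"op": "send_rows", "data": {
  "rows": [
    [0,0,0,0,0,0],
    [0,0,0,0,0,0],
    [0,0,0,0,0,0],
    [0,0,0,0,0,0]
  ],
  "hand": -1,
  "grip_force": 25
}}

```text
clock: 22.02
eef_pos: [468.0, -26.5, 78.7]
eef_rot: [3.141, 0.0, 0.576]
wrist_force: [-2.9, 3.8, 3.9]
finger_gap: 14.8
```

{"op": "send_rows", "data": {
  "rows": [
    [0,0,0,0,0,4],
    [0,0,0,0,0,11],
    [0,0,0,0,0,18],
    [0,0,0,0,0,25],
    [0,0,0,0,0,32],
    [0,0,0,0,0,39],
    [0,0,0,0,0,46],
    [0,0,0,0,0,53],
    [0,0,0,0,0,60],
    [0,0,0,0,0,66],
    [0,0,0,0,0,67],
    [0,0,0,0,0,67]
  ]
}}

```text
clock: 23.52
eef_pos: [468.0, -25.4, 78.7]
eef_rot: [-3.14, 0.0, -0.594]
wrist_force: [-2.6, 15.5, 5.4]
finger_gap: 14.5
```

Run:
```python
from plan import *
s=read_state();print(s["clock"],s["eef_pos"],s["eef_rot"],s["finger_gap"],s["wrist_force"],s["moment"],s["joints"])
c=cam("wrist"); g=cv2.cvtColor(c["image"],cv2.COLOR_BGR2GRAY)
for r in range(200,285,8): print(r," ".join(f"{v:3d}" for v in g[r,205:306:3]))
```

```text
23.525 [468.04372374 -25.38572356  78.67973386] [-3.14041305e+00  3.12193947e-04 -5.93801593e-01] 14.511211519207267 [-2.57079607 15.46718631  5.43977445] [ 2.90815245  0.5287775  -0.10141749] [-1.33019322e-01  2.89242535e-01  1.88164201e+00  1.44870776e-03
  9.70463717e-01  2.03076053e+00]
200 136 135  83  85  84  82  77  87  91  52  30  31  32  31  29  30  40  96  32  29  30  32  32  32  30  73  88  81  83  82  83  85  85  82
208  85  83  82  82  82  78  86  50  32  32  31  30  28  26  27  27  37  79  27  25  27  26  28  29  29  30  27  71  87  79  82  83  82  84
216  79  80  81  80  78  85  47  27  27  29  25  27  34  25  26  25  55 132  29  25  28  25  33  25  25  26  29  27  70  83  81  81  80  79
224  80  80  81  81  81  72  33  78  79  78  78  78  59  25  26  24  52 132  28  23  24  21  68  77  79  79  78  80  26  83  78  79  81  82
232  80  80  79  79  80  78  78  78  80  78  78  79  37  23  25  23  52 131  26  25  25  21  42  77  77  77  78  78  79  76  79  79  79  81
240  88  78  79  80  79  78  77  79  79  78  77  76  22  21  23  20  52 130  23  21  16  21  24  76  77  77  76  75  77  76  79  77  79  78
248 132 132  83  78  78  78  78  78  78  77  75  55  21  22  22  22  20  19  22  20  20  20  19  66  76  76  77  78  77  80  75  77  78  78
256 125 202 136  98  76  76  76  76  77  77  77  27  21  21  20  23  21  19  20  19  19  20  18  35  77  74  75  77  73  74  76  74  74  75
264  27  26  25  26  27  25  22  65  75  77  73  18  20  18  18  21  21  18  19  19  21  46  18  21  75  75  76  52  23  22  22  24  23  24
272  27  26  26  25  23  25  23  61  76  76  51  21  24  22  18  19  19  19  19  19  19  48  23  20  59  76  76  48  20  21  20  21  24  21
280  25  22  25  23  21  25  60  54  75  75  39  23  47  77  55  48  50  48  51  57 129 151  56  23  46  77  75  51  55  21  20  21  20  20
```

{"op": "send_rows", "data": {
  "rows": [
    [0,0,0,0,0,0],
    [0,0,0,0,0,0],
    [0,0,0,0,0,0],
    [0,0,0,0,0,0]
  ],
  "hand": -0.2
}}

```text
clock: 24.08
eef_pos: [468.2, -26.9, 78.6]
eef_rot: [3.141, -0.001, -0.594]
wrist_force: [0.5, 0.1, 0.6]
finger_gap: 37.5
```

{"op": "send_rows", "data": {
  "rows": [
    [0,0,-1,0,0,0],
    [0,0,-3,0,0,0],
    [0,0,-6,0,0,0],
    [0,0,-10,0,0,0],
    [0,0,-14,0,0,0],
    [0,0,-15,0,0,0],
    [0,0,-15,0,0,0]
  ]
}}

```text
clock: 24.95
eef_pos: [468.0, -26.6, 228.7]
eef_rot: [3.141, -0.002, -0.594]
wrist_force: [0.2, 0.0, -0.4]
finger_gap: 37.6
```

Run:
```python
from plan import *
import pickle
s=read_state();print(s["clock"],s["eef_pos"],s["eef_rot"],s["finger_gap"],s["wrist_force"])
C={n:cam(n) for n in ["wrist","scene","side"]}
pickle.dump(C,open("c17.pkl","wb"))
c=C["wrist"]; im=c["image"]; g=cv2.cvtColor(im,cv2.COLOR_BGR2GRAY)
K=np.array([469,-27,98])
# pointer: sample brightness at radius 6..18 for each angle at z=98
best=[]
for a in range(-180,180,2):
    p=proj(c,[K+[r*np.cos(np.radians(a)),r*np.sin(np.radians(a)),0] for r in np.arange(5,19,1.5)])
    best.append((np.mean([g[int(round(v)),int(round(u))] for u,v in p]),a))
best.sort(reverse=True); print("pointer angle",best[:5])
# green dot dirs
hsv=cv2.cvtColor(im,cv2.COLOR_BGR2HSV)
m=cv2.inRange(hsv,(45,90,60),(80,255,255)); n,l,st,ce=cv2.connectedComponentsWithStats(m)
for i in range(1,n):
    if st[i,4]>5: q=ray(c,ce[i],55); print("green",ce[i].round(1),st[i,4],q.round(1),np.degrees(np.arctan2(q[1]+27,q[0]-469)).round(1))
# red stoppers
for nm in ("wrist","scene","side"):
    h=cv2.cvtColor(C[nm]["image"],cv2.COLOR_BGR2HSV); m=cv2.inRange(h,(0,150,70),(6,255,255))|cv2.inRange(h,(174,150,70),(180,255,255))
    n,l,st,ce=cv2.connectedComponentsWithStats(m)
    for i in range(1,n):
        if st[i,4]>40: print(nm,"red",ce[i].round(0),st[i,4],ray(C[nm],ce[i],40).round(0)[:2])
```

```text
24.95 [468.03022007 -26.63706921 228.70615919] [ 3.14120054e+00 -1.89961974e-03 -5.93543320e-01] 37.588644603591966 [ 0.22372225  0.03717233 -0.41039517]
pointer angle [(np.float64(125.4), -40), (np.float64(121.6), -42), (np.float64(119.4), -38), (np.float64(109.2), -44), (np.float64(103.3), -34)]
green [256.1 146.6] 17 [498.8 -50.3  55. ] -38.0
green [277.3 213.8] 12 [415.4 -25.8  55. ] 178.7
wrist red [170. 171.] 51 [533.  56.]
wrist red [135. 185.] 88 [543. 105.]
wrist red [159. 212.] 376 [498. 101.]
scene red [257. 108.] 50 [1266. -102.]
scene red [251. 139.] 71 [988.  64.]
scene red [164. 181.] 77 [854. 412.]
scene red [324. 207.] 488 [523.  84.]
side red [206. 136.] 62 [681. 871.]
side red [134. 147.] 55 [405. 868.]
side red [319. 178.] 49 [870. 368.]
side red [338. 180.] 86 [917. 331.]
side red [270. 249.] 211 [550.  85.]
side red [249. 252.] 184 [496.  92.]
```

Run:
```python
from h import *
import pickle
a=pickle.load(open("c1.pkl","rb"))["scene"]["image"];b=pickle.load(open("c17.pkl","rb"))["scene"]["image"]
d=cv2.absdiff(a,b).max(2)
for nm,(x0,y0,x1,y1) in dict(tray=(160,215,280,315),forceps=(205,270,262,302),petriA=(198,192,228,216),petriB=(60,245,98,276),bottle=(240,130,270,190)).items():
    m=d[y0:y1,x0:x1]; print(nm,"mean diff",m.mean().round(1),"frac>40",(m>40).mean().round(3))
# beaker rim edge shift via template matching
for n in ("scene",):
    t=a[240:270,200:240]; r=cv2.matchTemplate(b[225:285,185:255],t,cv2.TM_CCOEFF_NORMED); print(cv2.minMaxLoc(r)[1::2], "expect (15,15)")
    t=a[270:302,205:262]; r=cv2.matchTemplate(b[260:312,195:272],t,cv2.TM_CCOEFF_NORMED); print("forceps",cv2.minMaxLoc(r)[1::2],"expect (10,10)")
    t=a[192:216,198:228]; r=cv2.matchTemplate(b[182:226,188:238],t,cv2.TM_CCOEFF_NORMED); print("petri",cv2.minMaxLoc(r)[1::2],"expect (10,10)")
    t=a[160:190,240:270]; r=cv2.matchTemplate(b[150:200,230:280],t,cv2.TM_CCOEFF_NORMED); print("bottle",cv2.minMaxLoc(r)[1::2],"expect (10,10)")
print(read_state()["clock"],read_state()["wrist_force"])
```

```text
tray mean diff 14.3 frac>40 0.094
forceps mean diff 4.4 frac>40 0.0
petriA mean diff 4.9 frac>40 0.0
petriB mean diff 4.6 frac>40 0.0
bottle mean diff 14.3 frac>40 0.102
(0.9843071103096008, (15, 15)) expect (15,15)
forceps (0.9983383417129517, (10, 10)) expect (10,10)
petri (0.9974221587181091, (10, 10)) expect (10,10)
bottle (0.9747459292411804, (10, 10)) expect (10,10)
25.1 [ 1.22196547 -0.14993578  0.18010255]
```

Everything is where it should be: the beaker is back at its original spot, the bystanders haven't moved, the pointer is on green and the arm is clear. Handing in.

```bash
python3 -c "
from cell import sign_off; print(sign_off())"
```

```text
the job is handed in; nothing more can be done
None
```

All steps of the job were carried out and I handed it in at about 25 s of the 69 s allowed; `sign_off` gives no verdict.

**What I did:** I gripped the steel beaker across its sides, lifted it and tipped it to about 120° over the dryer's pan. All three red stoppers fell into the pan. I set the empty beaker upright on the tray floor and let go, then turned the selector 67° clockwise, let go and moved clear.

**Last checks:**
- **Selector:** the pointer sits at about −39°, with the green dot at −38°, so it has clicked over.
- **Stoppers:** all three are inside the pan, at roughly (533,56), (543,105) and (498,101) mm. These are image estimates from the wrist view. The scene view merged the stoppers into one red area and the side view showed two.
- **Beaker and bystanders:** template matching puts the beaker, forceps, petri dish and wash bottle at their starting pixels. The wrist force is near zero.

**Problems along the way:**
- Setting the beaker down, I pressed about 16 N on the tray floor, then backed off to about 7 N before opening the gripper.
- The turn left about 15 N of sideways load on the knob, which went away on release.
- The 40-picture viewing limit ran out just before I gripped the knob. From there I checked by pixel values and code only, including the final checks. I last saw the beaker upright in pictures just after releasing it.

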